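Scan the barcode on the aluminium case

TASK

Draw the hand scanner out of its wooden holder by the tail, lay it down flat clear of the holder, and take it again across its side trigger. With the trigger squeezed, point it squarely at the middle of the barcode label on the sloping front of the aluminium case from about 120 mm away, and hold it still there for two seconds. Then lay it down gently, flat and wholly on the black rubber mat, and let go; do not bump the scanner against the cases or disturb the other things on the bench.

Things in the scene. Friction and masses are not known exactly. Their poses are not given: they have to be found in the camera images.
- scanner (a point): centre (half-way up) of a grey bar-shaped hand scanner, about 170 g, 170 mm long in x, 34 mm high; the body is 30 mm wide from the tail to x = +50 mm, then a wider head, 46 mm, up to the nose at x = +85 mm. +x points along the beam, out of the nose; +z is up as it lies. It starts lying on the bench (centre 17 mm up), its head and trigger inside the holder and about 65 mm of its tail sticking out of the mouth.
- nose (a point): centre of the scanner's dark window at the nose end, x = +85 mm from the scanner's centre; the beam leaves here along +x (axes as the scanner). It reads a label 60 to 180 mm ahead.
- tail (a point): middle of the scanner's tail end, x = -85 mm from its centre; axes as the scanner. The tail has a black band.
- trigger_mid (a point): point on the scanner's centre line abreast of the trigger, x = +22 mm from its centre: closing the gripper across the body (along the scanner's y) here squeezes the trigger. Axes as the scanner.
- trigger (a joint): the spring trigger, a black plate 36 mm long (in x) and 22 mm high on the +y side of the scanner, standing 4 mm proud of the 30 mm body; 0 = released, 0.004 m = fully pressed with about 4.5 N; it counts as squeezed beyond 0.002; a grip of 20 N or more presses it home.
- holder: fixed wooden tunnel on the bench, open at both ends, no floor: 120 mm long in x, 76 mm wide, 52 mm high, passage 60 mm wide and 46 mm high. Origin at the centre of its underside; the mouth with the scanner's tail is at x = -60 mm and looks along -x; the scanner is drawn out along -x.
- holder_mouth (a point): middle of the holder's mouth, 17 mm above the bench; axes as the holder. The scanner's nose is clear of the holder when the scanner's centre is over 90 mm from here.
- label (a point): centre of the white label with black bars, 64 mm wide (y) and 42 mm high (z), on the sloping front of an aluminium case, about 71 mm above the bench. +x is the outward normal of the label, 25 degrees above level; z points up the slope.
- case_labelled: fixed aluminium sheet-metal case that bears the label: 140 mm deep (x), 170 mm wide (y), 120 mm high; origin at the centre of its underside; the front (+x side, away from the robot) slopes back 25 degrees from upright, from x = +70 mm at the bench to x = +14 mm at the top.
- case_plain: a second fixed case of the same shape and size without any label; origin and axes alike. A bystander; the two cases may stand either way round, left and right.
- mat: fixed black rubber mat 260 mm (x) by 140 mm (y), 3 mm thick; origin at the centre of its underside.
- oil_bottle: loose oil bottle, 48 mm diameter, 120 mm high, between the cases; origin at the centre of its underside. Bystander.
- screwdriver: loose screwdriver about 200 mm long lying to the right of the holder. Bystander.
- screw_tin: loose open steel tin, 70 mm diameter, 40 mm high, to the left of the mat; origin at the centre of its underside. Bystander.
Things that resemble listed ones, but are neither listed nor needed, are in the scene too. What is shaped like the holder but purple is not meant. What is shaped like the part that bears scanner but blue is not meant.

How it is judged:
By the outcome, as a careful person would: the job done as asked, in the order asked, and still so for the second after the job is handed in, with the robot touching nothing.
It also fails if it takes over 72 s, if anything falls off the work surface, if the arm or the gripper's body presses on something with over 40 N, if the wrist force passes 120 N, or if a joint passes its speed limit or range.

ROBOT

A 6-joint arm with a two-finger parallel gripper is mounted at the origin on the work surface. World frame = base frame: x ahead of the robot, y to its left, z up, the work surface at z = 0. Lengths are in m, angles in rad, forces in N, time in s.
With the tool pointing down it reaches from about 0.375 to 0.975 m from the base axis. Payload 3.8 kg.
Tool frame: the origin (TCP) lies at the very end of the fingers, on their centre line; the grasp point (between the pads) lies 19 mm behind it; z points along the fingers, y is the direction in which the jaws open and shut (so a half turn about z gives the same grasp; the last joint's range is limited). The gripper opens to 85 mm and grips with 20 to 120 N. Pads are 22 mm wide; open, the fingers measure 114 mm over their backs; the gripper's body (76 mm by 85 mm) begins 54 mm behind the grasp point. The pads swing forward as they close: fully open they stand 13 mm farther back than shut.
Start: joints at [1.289, 0.264, 1.604, -0, 1.274, -0.037], TCP at [0.164, 0.655, 0.231] pointing down, gripper open.
Joint ranges: [-2.63, 2.63], [-0.94, 2.18], [0.31, 2.57], [-1.31, 4.45], [0, 2.66], [-2.55, 2.55]. Speed limits (rad/s): [2.57, 2.57, 3.14, 3.14, 3.14, 3.14].

INTERFACE

Orientations are given as a rotation vector (axis times angle).
In Python, from workcell import bot, read_camera, finish_job gives the robot as it stands. The module is installed in compiled form; this text tells all that it offers.
- The arm moves only by the tool servo_tool, never from a script. Its argument "targets" is text: rows parted by semicolons, each of 7 numbers parted by spaces: the turn, a rotation vector about the tool's x, y, z in rad, then the shift along the tool's x, y, z in mm, then the finger opening in mm, from 0 to 85.4. In form: wx wy wz x y z gripper; .... A call has 1 to 8 rows; each row shifts and turns the pose as measured when the row begins, along the tool's axes as they then stand; what a row does not reach is not made up. A row lasts 1/12 s, in which the tool goes at most 41.7 mm and 7.16 degrees, less where a joint would pass 70% of its speed; a pose out of reach is approached as far as the arm can. A call is refused whole if a number of a shift passes 41.7 or a number of a turn 0.125, either way. A call with a gripper value outside its range is refused whole. The fingers move at their own pace and stop on an object; "newtons" is the grip in N (left out, the last holds). Time passes only in rows, so rows that do not move let the fingers close. It gives the time, the measured TCP pose, the force and the opening at its end, in the units of the state.
- bot.read_state(): the state, without advancing time (a new reading comes with each control period).
- read_camera(name): name is "side" or "top"; returns a dict with "image" (420x560x3 uint8, red, green, blue), "mtx" (3x3 intrinsics, pixels), "k1" (the pictures are not rectified: a ray, as slopes to the right and down, at radius r is drawn at 1 + k1 r^2 times it, then the intrinsics apply), "eye" and "orientation" of the camera in the world. Camera axes: x right, y up, looking along -z (the intrinsics and any distortion apply to the point x, -y, -z); pixel columns grow to the right and rows downward; lengths in m; the calibration is good to about 2 mm. A picture is of the moment at which its call begins. There is no depth.
- finish_job(): hands the job in, once; it reports no verdict.
The state is a dict: "time": time; "q": joint angles; "joint_vel": joint speeds; "joint_torque": joint torques, N m; "tool_pos": TCP position; "tcp_rot": TCP orientation; "wrist_force": force on the tool from outside, world axes, zero at the start; "torque": the same for the moment, N m; "width": opening from 0.0 (shut) to 1.0 (fully open).
Only numpy, scipy, OpenCV 4.12 (cv2) and the standard library are available. Lean on these libraries where they do the work, as an engineer would, in place of code of your own. Each camera call takes 0.05 s, during which the arm holds its last target.

## Working session

There is one attempt and no reset: what is moved stays moved. The work goes in short steps, Python scripts to look and compute and a tool call to move; the robot and the scene stay as the last step left them, time stands still between calls to the robot, and variables do not carry over. Pictures are saved under pics/ and viewed, and the job is handed in when it is done.

Besides the shell and the picture viewer there is one more tool, called as a command line: name --argument value ..., lists and objects as JSON in quotes. servo_tool: Moves the arm, as the interface text tells. Its arguments: {"type":"object","properties":{"targets":{"type":"string"},"newtons":{"type":"number"}},"required":["targets"]}

```bash
mkdir -p pics
cat > h.py <<'E'
import numpy as np, cv2
from scipy.spatial.transform import Rotation as R
from workcell import bot, read_camera
def Rm(o):
    o=np.array(o,float)
    if o.shape==(3,3): return o
    return R.from_rotvec(o).as_matrix() if o.size==3 else R.from_quat(o).as_matrix()
def ray(c,u,v):
    K=np.array(c["mtx"]); 
    p=np.array([(u-K[0,2])/K[0,0],(v-K[1,2])/K[1,1]]); q=p.copy()
    for _ in range(30): q=p/(1+c["k1"]*(q@q))
    d=Rm(c["orientation"])@np.array([q[0],-q[1],-1]); return np.array(c["eye"]),d
def onz(c,u,v,z):
    e,d=ray(c,u,v); return e+d*(z-e[2])/d[2]
def proj(c,P):
    K=np.array(c["mtx"]); p=Rm(c["orientation"]).T@(np.array(P)-np.array(c["eye"]))
    q=np.array([p[0],-p[1]])/(-p[2]); q=q*(1+c["k1"]*(q@q)); return q@np.diag([K[0,0],K[1,1]])+K[:2,2]
def snap(n,f):
    c=read_camera(n); cv2.imwrite("pics/"+f,c["image"][:,:,::-1]); return c
def st():
    s=bot.read_state(); print("t",round(s["time"],2),"p",np.round(s["tool_pos"],4),"rot",np.round(s["tcp_rot"],3),"F",np.round(s["wrist_force"],1),"w",round(s["width"],3),"q",np.round(s["q"],3)); return s
E
python3 - <<'E'
from h import *
import pickle
for n in("side","top"):
    c=snap(n,n+"0.png"); pickle.dump(c,open(n+"0.pkl","wb")); print(n,c["mtx"],c["k1"],c["eye"],c["orientation"])
st()
E
```

```text
side [[448.36143823   0.         282.81546248]
 [  0.         448.36143823 207.3686488 ]
 [  0.           0.           1.        ]] -0.12650697439266012 [ 0.31043345 -0.88000702  1.11558395] [ 0.71305879 -0.09996459 -0.30094557]
top [[428.50073798   0.         274.62775616]
 [  0.         428.50073798 209.5606946 ]
 [  0.           0.           1.        ]] 0.016846296047836936 [0.50469618 0.01777745 1.18315601] [ 0.06928491 -0.06678697 -1.58396873]
t 0.1 p [0.1634 0.6542 0.2301] rot [-3.840e-01 -3.118e+00  3.000e-03] F [ 0.5 -0.5 -0.1] w 1.003 q [ 1.289  0.265  1.605 -0.     1.274 -0.037]
```

View pics/top0.png

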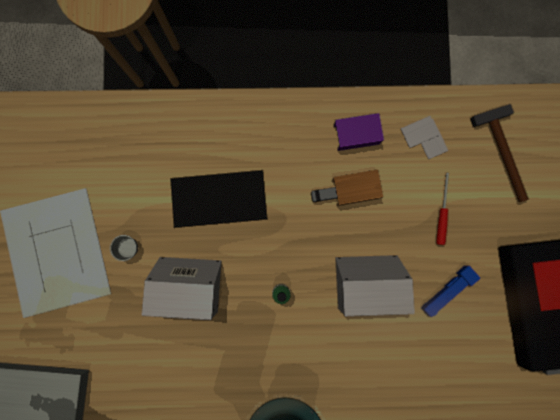

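View pics/side0.png

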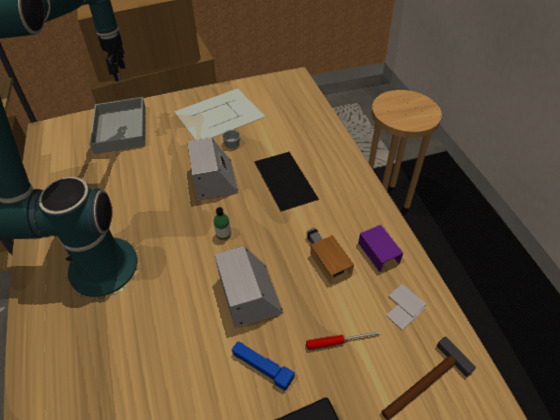

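Run:
```python
import cv2,numpy as np
t=cv2.imread("pics/top0.png"); s=cv2.imread("pics/side0.png")
def z(im,x0,y0,x1,y1,f,n):
    a=cv2.resize(im[y0:y1,x0:x1],None,fx=f,fy=f,interpolation=cv2.INTER_CUBIC); a=np.clip(a.astype(float)*1.6,0,255).astype('uint8'); cv2.imwrite("pics/"+n,a)
z(t,300,160,400,220,8,"z1.png"); z(t,130,160,280,330,3.5,"z2.png"); z(s,170,120,330,290,3.5,"z3.png"); z(s,290,215,370,275,8,"z4.png")
```

```text
(no output)
```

View pics/z1.png

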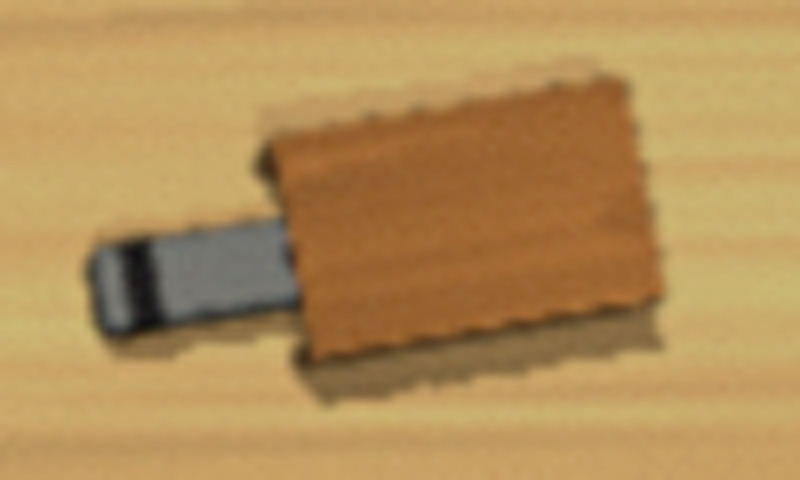

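View pics/z2.png

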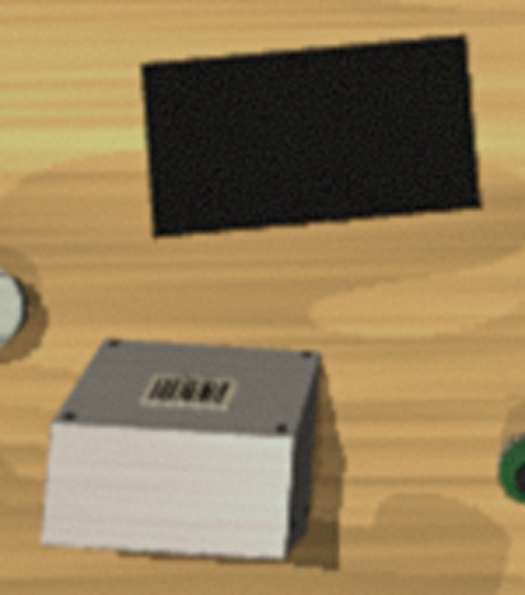

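View pics/z4.png

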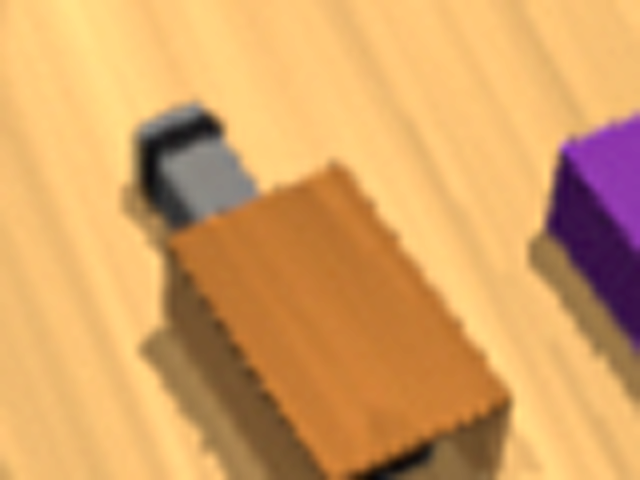

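View pics/z3.png

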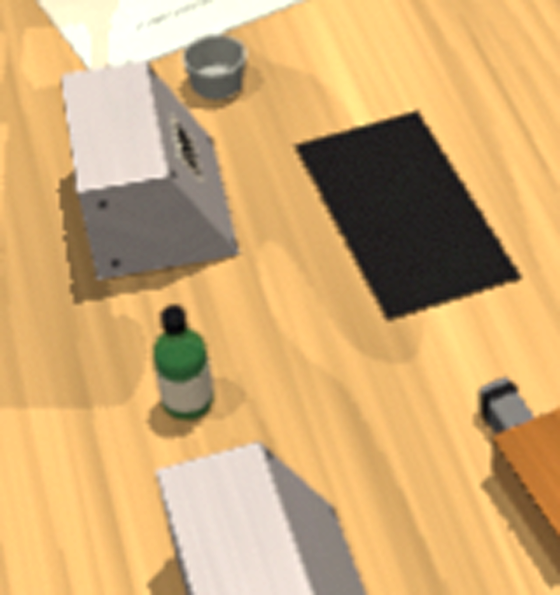

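Run:
```python
from h import *
import pickle
T=pickle.load(open("top0.pkl","rb"));S=pickle.load(open("side0.pkl","rb"))
def pts(l,f,x0,y0,z,c=T): return np.array([onz(c,x0+(u+.5)/f-.5,y0+(v+.5)/f-.5,z) for u,v in l])
def rep(n,P): print(n,"c",np.round(P.mean(0),4)); print(np.round(P[:,:2],4).tolist(),[round(float(np.degrees(np.arctan2(*(P[(i+1)%len(P)]-P[i])[[1,0]]))),1) for i in range(len(P))],np.round([np.linalg.norm(P[(i+1)%len(P)]-P[i]) for i in range(len(P))],4))
rep("holder",pts([(272,140),(628,78),(660,298),(312,360)],8,300,160,.052))
rep("holderS",pts([(170,238),(335,165),(510,402),(340,480)],8,290,215,.052,S))
rep("scn",pts([(90,250),(285,220),(300,304),(106,334)],8,300,160,.034))
rep("tailS",pts([(137,130),(195,103)],8,290,215,.034,S))
rep("mat",pts([(143,65),(465,36),(481,207),(155,237)],3.5,130,160,.003))
rep("matS",pts([(296,146),(420,112),(520,278),(390,320)],3.5,170,120,.003,S))
rep("casetop",pts([(52,422),(295,436),(288,558),(42,545)],3.5,130,160,.12))
rep("casefrontbot",pts([(108,340),(320,352)],3.5,130,160,0.0))
rep("lab.071",pts([(152,374),(237,378),(230,410),(140,405)],3.5,130,160,.071))
# two-view triangulation of label
def tri(uT,uS):
    (e1,d1),(e2,d2)=ray(T,*uT),ray(S,*uS)
    A=np.array([d1,-d2]).T; s=np.linalg.lstsq(A,e2-e1,rcond=None)[0]; a=e1+s[0]*d1;b=e2+s[1]*d2
    return (a+b)/2,np.linalg.norm(a-b)
print(tri((130+190/3.5,160+392/3.5),(170+189/3.5,120+148/3.5)))
```

```text
holder c [ 0.66   -0.2038  0.052 ]
[[0.6874, -0.1394], [0.7065, -0.2585], [0.6326, -0.2665], [0.6136, -0.1508]] [-80.9, -173.8, 99.3, 8.7] [0.1206 0.0744 0.1173 0.0747]
holderS c [ 0.6607 -0.2087  0.052 ]
[[0.6156, -0.156], [0.6857, -0.1437], [0.7054, -0.262], [0.636, -0.2732]] [10.0, -80.5, -170.9, 99.9] [0.0712 0.1199 0.0703 0.1189]
scn c [ 0.6441 -0.1148  0.034 ]
[[0.6537, -0.0796], [0.663, -0.1456], [0.6344, -0.1499], [0.6252, -0.0843]] [-82.0, -171.4, 98.0, 9.5] [0.0667 0.0289 0.0662 0.029 ]
tailS c [ 0.6392 -0.089   0.034 ]
[[0.6264, -0.0916], [0.652, -0.0863]] [11.9, -168.1] [0.0262 0.0262]
mat c [0.6401 0.1738 0.003 ]
[[0.6986, 0.3072], [0.7183, 0.0511], [0.5818, 0.0401], [0.5618, 0.2969]] [-85.6, -175.4, 94.4, 4.3] [0.2568 0.137  0.2575 0.1372]
matS c [0.6415 0.168  0.003 ]
[[0.5631, 0.2914], [0.7015, 0.3004], [0.7176, 0.0456], [0.5837, 0.0344]] [3.7, -86.4, -175.2, 94.6] [0.1387 0.2553 0.1344 0.2579]
casetop c [0.3794 0.258  0.12  ]
[[0.4276, 0.3403], [0.4153, 0.1702], [0.3316, 0.1752], [0.3431, 0.3461]] [-94.1, 176.6, 86.1, -3.9] [0.1705 0.0839 0.1713 0.0847]
casefrontbot c [0.4758 0.2508 0.    ]
[[0.4817, 0.3338], [0.4699, 0.1678]] [-94.1, 85.9] [0.1664 0.1664]
lab.071 c [0.4444 0.2545 0.071 ]
[[0.4578, 0.2823], [0.4539, 0.2198], [0.4307, 0.2249], [0.4353, 0.2909]] [-93.5, 167.7, 86.0, -21.0] [0.0626 0.0238 0.0662 0.024 ]
(array([0.44611493, 0.25346558, 0.06732308]), np.float64(0.006138332537419063))
```

```bash
cat >> h.py <<'E'
from scipy.spatial.transform import Slerp
def toolR(yawdeg,pitch=0):
    a=np.radians(yawdeg); y=np.array([np.cos(a),np.sin(a),0]); z=np.array([0,0,-1.]); x=np.cross(y,z)
    return np.array([x,y,z]).T@R.from_euler('y',pitch,degrees=True).as_matrix()
def plan(p,Rt,g,n=None,step=35.,turn=.11,start=None):
    s=bot.read_state(); p0,R0=(np.array(s["tool_pos"]),Rm(s["tcp_rot"])) if start is None else start
    p=np.array(p,float); rel=R.from_matrix(R0.T@Rt).as_rotvec(); d=np.linalg.norm(p-p0)*1e3
    n=n or int(max(1,np.ceil(d/step),np.ceil(np.linalg.norm(rel)/turn)))
    print("plan n",n,"d",round(d,1),"turn",np.round(rel,3)); rows=[]
    for i in range(n):
        Ri=R0@R.from_rotvec(rel*i/n).as_matrix(); t=Ri.T@(p-p0)/n*1e3
        rows.append(" ".join(f"{v:.3f}" for v in rel/n)+" "+" ".join(f"{v:.1f}" for v in t)+f" {g}")
    for k in range(0,n,8): print("; ".join(rows[k:k+8]))
E
python3 - <<'E'
from h import *
import pickle
st()
T=pickle.load(open("top0.pkl","rb"));print("bottle",onz(T,282,294,.11))
plan([.6425,-.107,.12],toolR(8.5),85)
E
```

```text
t 0.1 p [0.1634 0.6542 0.2301] rot [-3.840e-01 -3.118e+00  3.000e-03] F [ 0.5 -0.5 -0.1] w 1.003 q [ 1.289  0.265  1.605 -0.     1.274 -0.037]
bottle [0.38814313 0.00357837 0.11      ]
plan n 26 d 906.2 turn [-2.000e-03  1.000e-03  1.178e+00]
-0.000 0.000 0.045 -25.0 -23.9 4.3 85; -0.000 0.000 0.045 -26.0 -22.8 4.3 85; -0.000 0.000 0.045 -27.0 -21.6 4.3 85; -0.000 0.000 0.045 -28.0 -20.3 4.3 85; -0.000 0.000 0.045 -28.9 -19.0 4.3 85; -0.000 0.000 0.045 -29.7 -17.7 4.3 85; -0.000 0.000 0.045 -30.5 -16.4 4.3 85; -0.000 0.000 0.045 -31.2 -15.0 4.3 85
-0.000 0.000 0.045 -31.8 -13.5 4.3 85; -0.000 0.000 0.045 -32.4 -12.1 4.3 85; -0.000 0.000 0.045 -32.9 -10.6 4.3 85; -0.000 0.000 0.045 -33.4 -9.1 4.3 85; -0.000 0.000 0.045 -33.8 -7.6 4.3 85; -0.000 0.000 0.045 -34.1 -6.0 4.2 85; -0.000 0.000 0.045 -34.3 -4.5 4.2 85; -0.000 0.000 0.045 -34.5 -2.9 4.2 85
-0.000 0.000 0.045 -34.6 -1.4 4.2 85; -0.000 0.000 0.045 -34.6 0.2 4.2 85; -0.000 0.000 0.045 -34.5 1.8 4.2 85; -0.000 0.000 0.045 -34.4 3.3 4.2 85; -0.000 0.000 0.045 -34.2 4.9 4.2 85; -0.000 0.000 0.045 -34.0 6.4 4.2 85; -0.000 0.000 0.045 -33.7 8.0 4.2 85; -0.000 0.000 0.045 -33.3 9.5 4.2 85
-0.000 0.000 0.045 -32.8 11.0 4.2 85; -0.000 0.000 0.045 -32.3 12.4 4.2 85
```

servo_tool --targets "0 0 0.045 -25 -24 0 85; 0 0 0.045 -26 -23 0 85; 0 0 0.045 -27 -22 0 85; 0 0 0.045 -28 -20 0 85; 0 0 0.045 -29 -19 0 85; 0 0 0.045 -30 -18 0 85; 0 0 0.045 -30 -16 0 85; 0 0 0.045 -31 -15 0 85" --newtons 60

```text
time: 0.77
tool_pos: [0.309, 0.4134, 0.2236]
tcp_rot: [-0.942, -2.993, 0.014]
wrist_force: [1.0, 0.5, 0.2]
width: 0.996
```

servo_tool --targets "0 0 0.045 -32 -14 0 85; 0 0 0.045 -32 -12 0 85; 0 0 0.045 -33 -11 0 85; 0 0 0.045 -33 -9 0 85; 0 0 0.045 -34 -8 0 85; 0 0 0.045 -34 -6 0 85; 0 0 0.045 -34 -4 0 85; 0 0 0.045 -34 -3 0 85"

```text
time: 1.43
tool_pos: [0.455, 0.1638, 0.2216]
tcp_rot: [-1.486, -2.764, 0.02]
wrist_force: [-0.5, 1.0, 0.3]
width: 0.992
```

Run:
```python
from h import *
st();plan([.6425,-.107,.12],toolR(8.5),85)
```

```text
t 1.43 p [0.455  0.1638 0.2216] rot [-1.486 -2.764  0.02 ] F [-0.5  1.   0.3] w 0.992 q [ 0.299 -0.089  2.004 -0.007  1.238 -0.283]
plan n 10 d 344.6 turn [-0.012  0.006  0.436]
-0.001 0.001 0.044 -32.9 0.8 10.3 85; -0.001 0.001 0.044 -32.8 2.3 10.2 85; -0.001 0.001 0.044 -32.7 3.7 10.2 85; -0.001 0.001 0.044 -32.5 5.1 10.2 85; -0.001 0.001 0.044 -32.3 6.5 10.2 85; -0.001 0.001 0.044 -32.0 7.9 10.2 85; -0.001 0.001 0.044 -31.6 9.2 10.2 85; -0.001 0.001 0.044 -31.2 10.6 10.2 85
-0.001 0.001 0.044 -30.7 11.9 10.2 85; -0.001 0.001 0.044 -30.2 13.2 10.2 85
```

servo_tool --targets "-0.001 0.001 0.044 -33 1 6 85; -0.001 0.001 0.044 -33 2 8 85; -0.001 0.001 0.044 -33 4 10 85; -0.001 0.001 0.044 -32 5 10 85; -0.001 0.001 0.044 -32 6 10 85; -0.001 0.001 0.044 -32 8 10 85; -0.001 0.001 0.044 -32 9 10 85; -0.001 0.001 0.044 -31 11 10 85"

```text
time: 2.1
tool_pos: [0.6077, -0.0675, 0.1453]
tcp_rot: [-1.973, -2.441, -0.002]
wrist_force: [-0.3, 0.2, -0.8]
width: 0.992
```

Run:
```python
from h import *
st();plan([.6425,-.107,.12],toolR(8.5),85)
```

```text
t 2.1 p [ 0.6077 -0.0675  0.1453] rot [-1.973e+00 -2.441e+00 -2.000e-03] F [-0.3  0.2 -0.8] w 0.992 q [-0.153  0.213  1.831  0.003  1.1   -0.365]
plan n 2 d 58.4 turn [-0.001 -0.003  0.063]
-0.000 -0.002 0.031 -23.0 12.9 12.6 85; -0.000 -0.002 0.031 -22.6 13.6 12.6 85
```

servo_tool --targets "0 -0.002 0.031 -23 13 13 85; 0 0 0.031 -23 14 13 85; 0 0 0 0 0 0 85; 0 0 0 0 0 0 85"

```text
time: 2.43
tool_pos: [0.6445, -0.1164, 0.1121]
tcp_rot: [-2.06, -2.364, 0.006]
wrist_force: [-0.3, -0.3, 0.4]
width: 0.995
```

Run:
```python
from h import *
st();plan([.6425,-.107,.12],toolR(8.5),85)
snap("top","t1.png");c=snap("side","s1.png")
im=cv2.imread("pics/s1.png")[180:280,260:380];cv2.imwrite("pics/s1z.png",cv2.resize(im,None,fx=6,fy=6,interpolation=3))
im=cv2.imread("pics/t1.png")[130:230,280:400];cv2.imwrite("pics/t1z.png",cv2.resize(im,None,fx=6,fy=6,interpolation=3))
```

```text
t 2.43 p [ 0.6445 -0.1164  0.1121] rot [-2.06  -2.364  0.006] F [-0.3 -0.3  0.4] w 0.995 q [-2.160e-01  3.240e-01  1.756e+00 -1.000e-03  1.068e+00 -3.530e-01]
plan n 1 d 12.4 turn [-0.007 -0.002 -0.011]
-0.007 -0.002 -0.011 9.6 -0.7 -7.8 85
```

View pics/s1z.png

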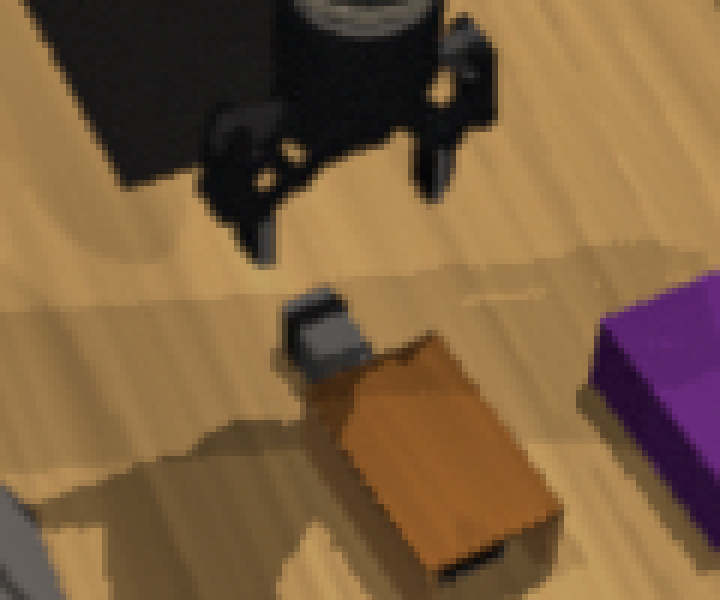

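View pics/t1z.png

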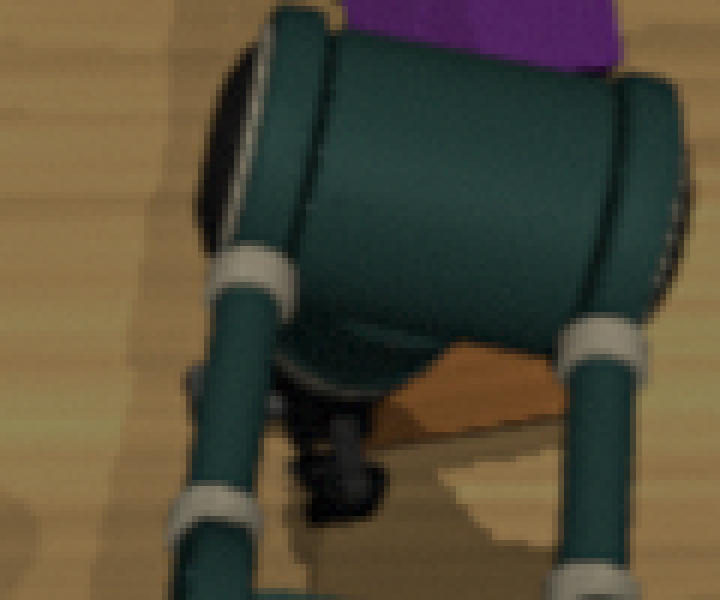

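Run:
```python
from h import *
c=read_camera("side"); Rt=toolR(8.5)
P=np.array([0.6445,-0.1164,0.125])
for s in(1,-1): print(proj(c,P+s*Rt[:,1]*.0427))
print(proj(c,P)); plan([.6425,-.108,.0035],toolR(8.5),85,n=6)
```

```text
[329.23933812 211.08767787]
[303.32212981 221.35674491]
[316.41249799 216.17272436]
plan n 6 d 110.2 turn [-0.005 -0.001 -0.009]
-0.001 -0.000 -0.001 1.2 -0.0 18.3 85; -0.001 -0.000 -0.001 1.2 -0.0 18.3 85; -0.001 -0.000 -0.001 1.2 -0.0 18.3 85; -0.001 -0.000 -0.001 1.2 -0.1 18.3 85; -0.001 -0.000 -0.001 1.2 -0.1 18.3 85; -0.001 -0.000 -0.001 1.2 -0.1 18.3 85
```

servo_tool --targets "-0.005 0 -0.009 4 0 22 85; 0 0 0 3 0 25 85; 0 0 0 1 0 25 85; 0 0 0 0 0 12 85; 0 0 0 0 0 5 85; 0 0 0 0 0 0 85"

```text
time: 3.08
tool_pos: [0.6456, -0.1012, 0.0305]
tcp_rot: [2.034, 2.381, 0.012]
wrist_force: [0.5, 0.9, -0.2]
width: 0.998
```

Run:
```python
from h import *
st(); plan([.6425,-.108,.0035],toolR(8.5),85,n=3)
```

```text
t 3.08 p [ 0.6456 -0.1012  0.0305] rot [2.034 2.381 0.012] F [ 0.5  0.9 -0.2] w 0.998 q [-0.195  0.401  1.822  0.002  0.906 -0.353]
plan n 3 d 28.0 turn [0.012 0.002 0.008]
0.004 0.001 0.003 -2.0 -1.5 9.0 85; 0.004 0.001 0.003 -2.1 -1.4 9.0 85; 0.004 0.001 0.003 -2.1 -1.4 9.0 85
```

servo_tool --targets "0.006 0 0.004 -4 -2 10 85; 0.004 0 0.003 -2 -1 8 85; 0 0 0 0 -1 4 85; 0 0 0 0 0 1 85; 0 0 0 0 0 0 85"

```text
time: 3.5
tool_pos: [0.6458, -0.1086, 0.0104]
tcp_rot: [2.043, 2.375, 0.004]
wrist_force: [-0.1, -0.8, 0.3]
width: 0.997
```

Run:
```python
from h import *
st(); plan([.6425,-.106,.0035],toolR(8.5),85,n=1)
```

```text
t 3.5 p [ 0.6458 -0.1086  0.0104] rot [2.043 2.375 0.004] F [-0.1 -0.8  0.3] w 0.997 q [-0.204  0.43   1.825 -0.003  0.877 -0.352]
plan n 1 d 8.0 turn [0.008 0.005 0.002]
0.008 0.005 0.002 3.1 -2.9 6.8 85
```

Down the last bit and close.

servo_tool --targets "0.005 0.004 0 2 -2 6 85; 0 0 0 0 -1 1 85; 0 0 0 0 0 0 30; 0 0 0 0 0 0 20; 0 0 0 0 0 0 15; 0 0 0 0 0 0 15; 0 0 0 0 0 0 15; 0 0 0 0 0 0 15" --newtons 60

```text
time: 4.17
tool_pos: [0.6439, -0.1076, 0.0047]
tcp_rot: [2.047, 2.378, 0.005]
wrist_force: [0.3, -0.5, -1.8]
width: 0.341
```

Run:
```python
from h import *
st()
```

```text
t 4.17 p [ 0.6439 -0.1076  0.0047] rot [2.047 2.378 0.005] F [ 0.3 -0.5 -1.8] w 0.341 q [-2.040e-01  4.360e-01  1.829e+00  1.000e-03  8.710e-01 -3.540e-01]
```

servo_tool --targets "0 0 0 5 0 0 15; 0 0 0 10 0 0 15; 0 0 0 12 0 0 15; 0 0 0 12 0 0 15; 0 0 0 12 0 0 15; 0 0 0 12 0 0 15; 0 0 0 12 0 0 15; 0 0 0 5 0 0 15"

```text
time: 4.83
tool_pos: [0.6302, -0.0206, 0.0043]
tcp_rot: [2.047, 2.377, 0.004]
wrist_force: [-0.4, -1.0, -2.1]
width: 0.341
```

Run:
```python
from h import *
st(); c=snap("side","s2.png"); c2=snap("top","t2.png")
im=c["image"][180:290,240:380,::-1];cv2.imwrite("pics/s2z.png",cv2.resize(im,None,fx=5,fy=5,interpolation=3))
```

```text
t 4.83 p [ 0.6302 -0.0206  0.0043] rot [2.047 2.377 0.004] F [-0.4 -1.  -2.1] w 0.341 q [-7.20e-02  4.02e-01  1.88e+00 -1.00e-03  8.54e-01 -2.21e-01]
```

View pics/s2z.png

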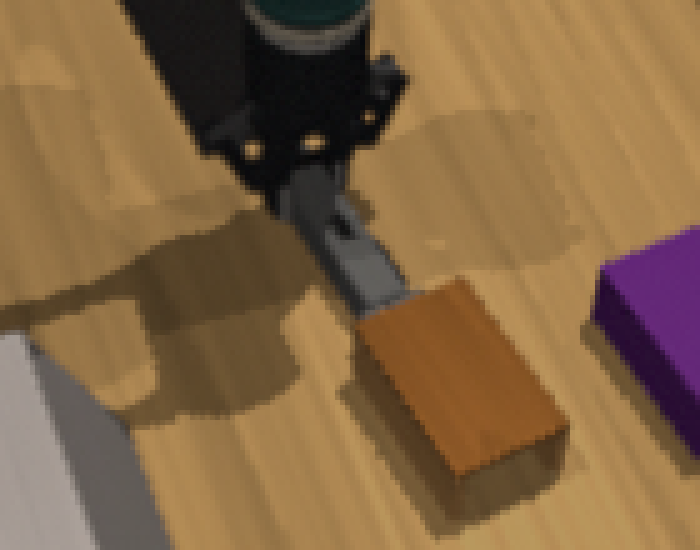

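servo_tool --targets "0 0 0 8 0 0 15; 0 0 0 12 0 0 15; 0 0 0 12 0 0 15; 0 0 0 6 0 0 15; 0 0 0 0 0 0 15; 0 0 0 0 0 0 15"

```text
time: 5.43
tool_pos: [0.6251, 0.016, 0.0046]
tcp_rot: [2.04, 2.375, -0.003]
wrist_force: [0.2, -2.3, -1.8]
width: 0.343
```

Run:
```python
from h import *
st(); c=snap("side","s3.png"); c2=snap("top","t3.png")
im=c["image"][160:290,220:380,::-1];cv2.imwrite("pics/s3z.png",cv2.resize(im,None,fx=4.5,fy=4.5,interpolation=3))
im=c2["image"][150:300,220:400,::-1];cv2.imwrite("pics/t3z.png",cv2.resize(im,None,fx=4,fy=4,interpolation=3))
```

```text
t 5.43 p [0.6251 0.016  0.0046] rot [ 2.04   2.375 -0.003] F [ 0.2 -2.3 -1.8] w 0.343 q [-0.01   0.393  1.893 -0.011  0.848 -0.154]
```

View pics/s3z.png

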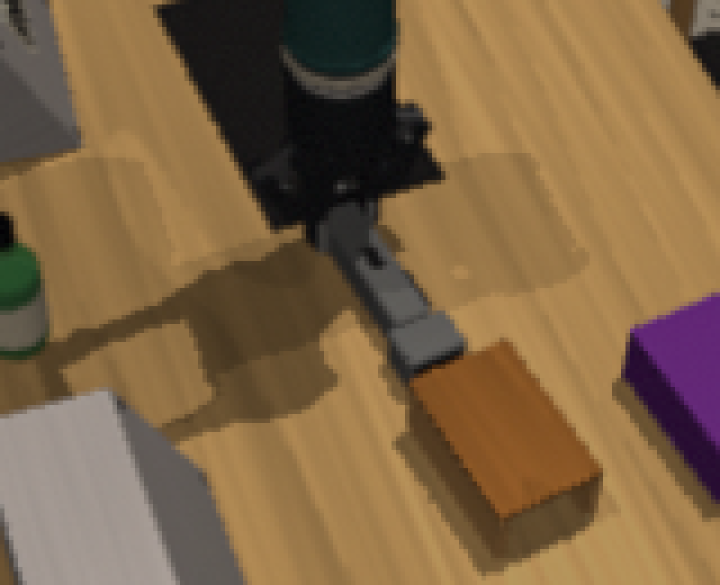

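View pics/t3z.png

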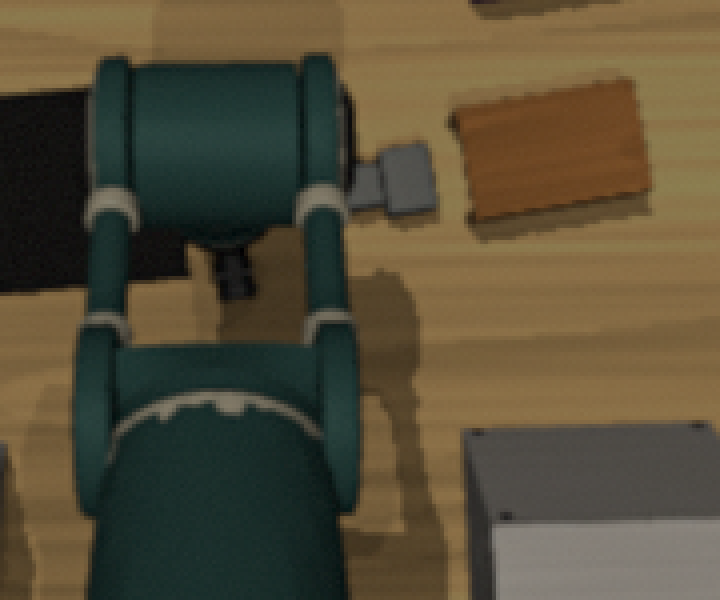

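servo_tool --targets "0 0 0 2 0 -8 15; 0 0 0 4 0 -12 15; 0 0 0 4 -8 -4 15; 0 0 0 4 -15 0 15; 0 0 0 4 -20 0 15; 0 0 0 4 -20 0 15; 0 0 0 2 -15 0 15; 0 0 0 0 -6 0 15"

```text
time: 6.2
tool_pos: [0.5334, 0.0332, 0.0307]
tcp_rot: [2.046, 2.376, 0.005]
wrist_force: [-0.4, -0.4, -1.8]
width: 0.341
```

Run:
```python
from h import *
st(); plan([.535,.035,.0045],toolR(8.5),15,n=4)
c=snap("side","s4.png"); c2=snap("top","t4.png")
im=c["image"][130:280,190:350,::-1];cv2.imwrite("pics/s4z.png",cv2.resize(im,None,fx=4,fy=4,interpolation=3))
```

```text
t 6.2 p [0.5334 0.0332 0.0307] rot [2.046 2.376 0.005] F [-0.4 -0.4 -1.8] w 0.341 q [ 1.700e-02  2.100e-01  2.081e+00 -2.000e-03  8.450e-01 -1.300e-01]
plan n 4 d 26.3 turn [0.006 0.003 0.   ]
0.002 0.001 0.000 0.4 0.4 6.6 15; 0.002 0.001 0.000 0.4 0.4 6.6 15; 0.002 0.001 0.000 0.4 0.4 6.6 15; 0.002 0.001 0.000 0.4 0.5 6.6 15
```

View pics/s4z.png

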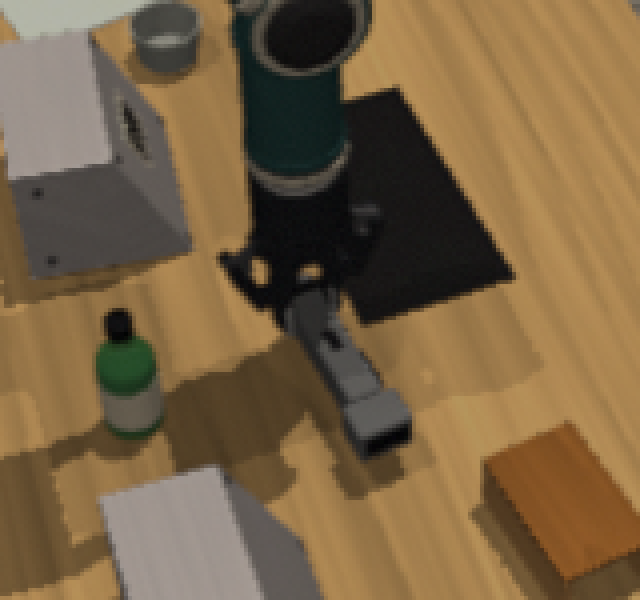

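servo_tool --targets "0 0 0 0 0 7 15; 0 0 0 0 0 7 15; 0 0 0 0 0 5 15; 0 0 0 0 0 3 15; 0 0 0 0 0 2 15; 0 0 0 0 0 1 15; 0 0 0 0 0 0 15; 0 0 0 0 0 0 15"

```text
time: 6.97
tool_pos: [0.5404, 0.0333, 0.0044]
tcp_rot: [2.044, 2.372, 0.011]
wrist_force: [-0.9, 0.9, 1.4]
width: 0.347
```

Run:
```python
from h import *
st()
```

```text
t 6.97 p [0.5404 0.0333 0.0044] rot [2.044 2.372 0.011] F [-0.9  0.9  1.4] w 0.347 q [ 1.600e-02  2.580e-01  2.082e+00 -2.000e-03  7.890e-01 -1.300e-01]
```

servo_tool --targets "0 0 0 0 0 0 60; 0 0 0 0 0 0 85; 0 0 0 0 0 0 85; 0 0 0 0 0 0 85; 0 0 0 0 0 -10 85; 0 0 0 0 0 -25 85; 0 0 0 0 0 -30 85; 0 0 0 0 0 -25 85"

```text
time: 7.63
tool_pos: [0.5353, 0.033, 0.0935]
tcp_rot: [2.048, 2.377, 0.001]
wrist_force: [0.4, -0.3, -0.0]
width: 0.997
```

servo_tool --targets "0 0 0 30 0 -10 85; 0 0 0 40 0 0 85; 0 0 0 20 0 0 85; 0 0 0 0 0 0 85; 0 0 0 0 0 0 85"

```text
time: 8.05
tool_pos: [0.5299, 0.1247, 0.1186]
tcp_rot: [2.042, 2.362, 0.027]
wrist_force: [0.6, -0.5, 0.0]
width: 0.994
```

Run:
```python
from h import *
import pickle
st(); c=snap("side","s5.png"); c2=snap("top","t5.png")
pickle.dump(c,open("side5.pkl","wb"));pickle.dump(c2,open("top5.pkl","wb"))
im=c["image"][170:280,230:350,::-1];cv2.imwrite("pics/s5z.png",cv2.resize(im,None,fx=5,fy=5,interpolation=3))
im=c2["image"][180:300,220:360,::-1];cv2.imwrite("pics/t5z.png",cv2.resize(im,None,fx=5,fy=5,interpolation=3))
```

```text
t 8.05 p [0.5299 0.1247 0.1186] rot [2.042 2.362 0.027] F [ 0.6 -0.5  0. ] w 0.994 q [ 0.188  0.101  2.015 -0.005  1.     0.046]
```

View pics/s5z.png

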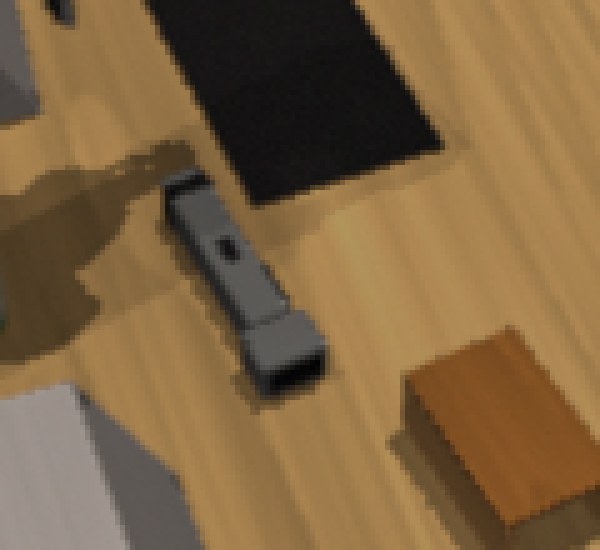

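View pics/t5z.png

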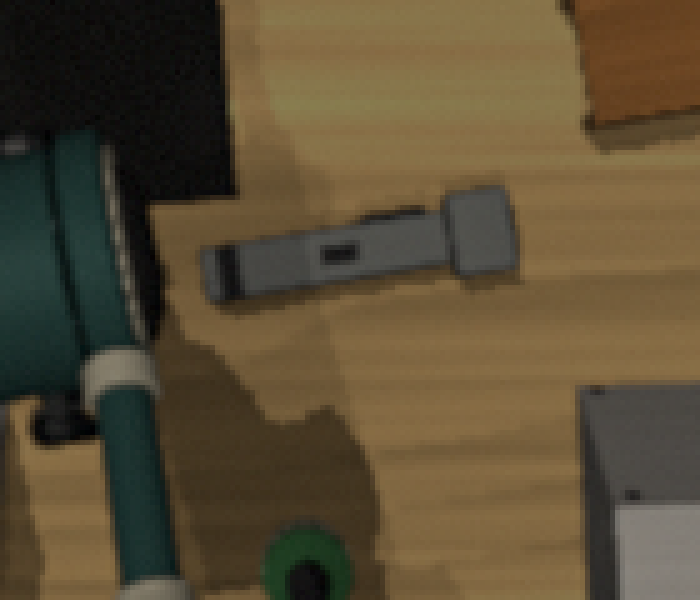

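Run:
```python
from h import *
import pickle
T=pickle.load(open("top5.pkl","rb"));S=pickle.load(open("side5.pkl","rb"))
g=lambda u,v,z=.034:onz(T,220+(u+.5)/5-.5,180+(v+.5)/5-.5,z)[:2]
k=lambda u,v,z=.034:onz(S,230+(u+.5)/5-.5,170+(v+.5)/5-.5,z)[:2]
for G,P in((g,[(202,250),(213,302),(504,186),(515,273),(443,193),(452,277)]),(k,[(165,185),(207,170),(325,347),(262,372),(288,305),(243,330)])):
    Q=[G(*p) for p in P]; t=(Q[0]+Q[1])/2;n=(Q[2]+Q[3])/2;h=(Q[4]+Q[5])/2;d=n-t
    print("tail",t.round(4),"nose",n.round(4),"headrear",h.round(4),"c",((t+n)/2).round(4),"L",np.linalg.norm(d),"yaw",np.degrees(np.arctan2(d[1],d[0])))
print("trig",g(365,222,.017),g(425,212,.017))
```

```text
tail [0.537  0.0561] nose [ 0.5596 -0.1062] headrear [ 0.5572 -0.0729] c [ 0.5483 -0.0251] L 0.16384600782051684 yaw -82.05711708677215
tail [0.5402 0.0475] nose [ 0.5603 -0.1126] headrear [ 0.5541 -0.077 ] c [ 0.5502 -0.0326] L 0.16140452658218873 yaw -82.83488384528019
trig [ 0.56561785 -0.02946832] [ 0.57060524 -0.06224647]
```

Run:
```python
from h import *
plan([.552,-.048,.07],toolR(8),85)
```

```text
plan n 6 d 179.7 turn [0.025 0.003 0.004]
0.004 0.001 0.001 -28.8 -0.6 8.1 85; 0.004 0.001 0.001 -28.8 -0.6 8.1 85; 0.004 0.001 0.001 -28.8 -0.5 8.1 85; 0.004 0.001 0.001 -28.8 -0.5 8.0 85; 0.004 0.001 0.001 -28.8 -0.4 8.0 85; 0.004 0.001 0.001 -28.8 -0.4 8.0 85
```

servo_tool --targets "0.005 0.001 0.001 -30 -1 6 85; 0.005 0.001 0.001 -32 -1 8 85; 0.005 0.001 0.001 -32 0 8 85; 0.004 0 0.001 -30 0 8 85; 0 0 0 -25 0 8 85; 0 0 0 -12 0 4 85; 0 0 0 0 0 0 85; 0 0 0 0 0 0 85"

```text
time: 8.82
tool_pos: [0.5501, -0.0506, 0.0733]
tcp_rot: [2.068, 2.363, 0.002]
wrist_force: [0.3, -0.4, -0.5]
width: 0.999
```

Run:
```python
from h import *
st();plan([.552,-.048,.004],toolR(8),85,n=5)
```

```text
t 8.82 p [ 0.5501 -0.0506  0.0733] rot [2.068e+00 2.363e+00 2.000e-03] F [ 0.3 -0.4 -0.5] w 0.999 q [-0.137  0.185  2.015 -0.     0.94  -0.27 ]
plan n 5 d 69.3 turn [ 0.002  0.001 -0.007]
0.000 0.000 -0.001 0.5 0.4 13.9 85; 0.000 0.000 -0.001 0.5 0.4 13.9 85; 0.000 0.000 -0.001 0.5 0.4 13.9 85; 0.000 0.000 -0.001 0.5 0.4 13.9 85; 0.000 0.000 -0.001 0.5 0.4 13.9 85
```

servo_tool --targets "0 0 -0.004 1 1 14 85; 0 0 -0.003 1 1 16 85; 0 0 0 1 0 16 85; 0 0 0 0 0 10 85; 0 0 0 0 0 6 85; 0 0 0 0 0 3 85; 0 0 0 0 0 0 85"

```text
time: 9.4
tool_pos: [0.5523, -0.046, 0.0079]
tcp_rot: [2.06, 2.368, 0.005]
wrist_force: [-0.7, -0.1, -0.2]
width: 0.998
```

Run:
```python
from h import *
st();plan([.552,-.048,.004],toolR(8),85,n=1)
```

```text
t 9.4 p [ 0.5523 -0.046   0.0079] rot [2.06  2.368 0.005] F [-0.7 -0.1 -0.2] w 0.998 q [-1.280e-01  2.780e-01  2.047e+00  1.000e-03  8.130e-01 -2.680e-01]
plan n 1 d 4.4 turn [ 0.004  0.    -0.   ]
0.004 0.000 -0.000 -2.0 -0.6 3.9 85
```

servo_tool --targets "0.003 0 0 -2 0 4 85; 0 0 0 0 0 0 50; 0 0 0 0 0 0 30; 0 0 0 0 0 0 15; 0 0 0 0 0 0 15; 0 0 0 0 0 0 15; 0 0 0 0 0 0 15; 0 0 0 0 0 0 15" --newtons 60

```text
time: 10.07
tool_pos: [0.5551, -0.0482, 0.0073]
tcp_rot: [2.057, 2.368, 0.004]
wrist_force: [0.7, 0.4, -1.4]
width: 0.34
```

Run:
```python
from h import *
s=st()
# label/scan geometry
lab=np.array([.4445,.2535,.071]); a=np.radians(-4.1)
n=np.array([np.cos(np.radians(25))*np.cos(a),np.cos(np.radians(25))*np.sin(a),np.sin(np.radians(25))])
print(n, "grasp", lab+.183*n)
```

```text
t 10.07 p [ 0.5551 -0.0482  0.0073] rot [2.057 2.368 0.004] F [ 0.7  0.4 -1.4] w 0.34 q [-0.131  0.283  2.042 -0.     0.811 -0.271]
[ 0.90398835 -0.06479869  0.42261826] grasp [0.60992987 0.24164184 0.14833914]
```

```bash
cat >> h.py <<'E'
lab=np.array([.4444,.2540,.071])
def scanpose(lab=lab,yaw=-4.1,dist=.120,gx=.0225,gz=.0097):
    a=np.radians(yaw);e=np.radians(25)
    n=np.array([np.cos(e)*np.cos(a),np.cos(e)*np.sin(a),np.sin(e)]); y=np.array([np.cos(a-np.pi/2),np.sin(a-np.pi/2),0]); z=np.cross(n,y)
    return lab+(dist+.085-gx)*n+gz*z, np.array([n,y,z]).T
E
python3 - <<'E'
from h import *
s=st(); p,Rt=scanpose(); print(p,Rt)
R0=Rm(s["tcp_rot"]); a=np.array(s["tool_pos"])+[0,0,.17]
plan(a,R0,15)
b=np.array([.62,.235,.20])
plan(b,Rt,15,step=22,start=(a,R0))
plan(p,Rt,15,step=12,start=(b,Rt))
E
```

```text
t 10.07 p [ 0.5551 -0.0482  0.0073] rot [2.057 2.368 0.004] F [ 0.7  0.4 -1.4] w 0.34 q [-0.131  0.283  2.042 -0.     0.811 -0.271]
[0.61346678 0.24188114 0.13933665] [[ 0.90398835 -0.07149744  0.42153669]
 [-0.06479869 -0.99744078 -0.03021613]
 [ 0.42261826  0.         -0.90630779]]
plan n 5 d 170.0 turn [0. 0. 0.]
0.000 0.000 0.000 -0.1 0.2 -34.0 15; 0.000 0.000 0.000 -0.1 0.2 -34.0 15; 0.000 0.000 0.000 -0.1 0.2 -34.0 15; 0.000 0.000 0.000 -0.1 0.2 -34.0 15; 0.000 0.000 0.000 -0.1 0.2 -34.0 15
plan n 17 d 291.4 turn [-0.383  0.31   1.752]
-0.023 0.018 0.103 16.0 6.1 -1.3 15; -0.023 0.018 0.103 16.5 4.5 -0.9 15; -0.023 0.018 0.103 16.9 2.8 -0.5 15; -0.023 0.018 0.103 17.1 1.0 -0.2 15; -0.023 0.018 0.103 17.1 -0.8 0.1 15; -0.023 0.018 0.103 17.0 -2.5 0.4 15; -0.023 0.018 0.103 16.6 -4.3 0.6 15; -0.023 0.018 0.103 16.1 -6.0 0.8 15
-0.023 0.018 0.103 15.3 -7.6 1.0 15; -0.023 0.018 0.103 14.5 -9.2 1.0 15; -0.023 0.018 0.103 13.4 -10.6 1.1 15; -0.023 0.018 0.103 12.2 -12.0 1.1 15; -0.023 0.018 0.103 10.9 -13.2 1.0 15; -0.023 0.018 0.103 9.5 -14.3 0.9 15; -0.023 0.018 0.103 8.0 -15.2 0.7 15; -0.023 0.018 0.103 6.3 -15.9 0.5 15
-0.023 0.018 0.103 4.7 -16.5 0.2 15
plan n 6 d 61.4 turn [0. 0. 0.]
0.000 0.000 0.000 -5.3 -1.1 8.7 15; 0.000 0.000 0.000 -5.3 -1.1 8.7 15; 0.000 0.000 0.000 -5.3 -1.1 8.7 15; 0.000 0.000 0.000 -5.3 -1.1 8.7 15; 0.000 0.000 0.000 -5.3 -1.1 8.7 15; 0.000 0.000 0.000 -5.3 -1.1 8.7 15
```

servo_tool --targets "0 0 0 0 0 -10 15; 0 0 0 0 0 -22 15; 0 0 0 0 0 -30 15; 0 0 0 0 0 -30 15; 0 0 0 0 0 -30 15; 0 0 0 0 0 -28 15; 0 0 0 0 0 -15 15; 0 0 0 0 0 0 15"

```text
time: 10.73
tool_pos: [0.5494, -0.0475, 0.1786]
tcp_rot: [-2.058, -2.368, 0.005]
wrist_force: [0.7, 0.2, -1.5]
width: 0.344
```

Run:
```python
from h import *
s=st(); p,Rt=scanpose()
plan([.63,.235,.20],Rt,15,n=24)
```

```text
t 10.73 p [ 0.5494 -0.0475  0.1786] rot [-2.058 -2.368  0.005] F [ 0.7  0.2 -1.5] w 0.344 q [-0.131  0.074  1.924 -0.     1.148 -0.271]
plan n 24 d 294.5 turn [-0.392  0.317  1.75 ]
-0.016 0.013 0.073 11.2 5.0 -0.9 15; -0.016 0.013 0.073 11.5 4.1 -0.7 15; -0.016 0.013 0.073 11.8 3.3 -0.5 15; -0.016 0.013 0.073 12.0 2.4 -0.3 15; -0.016 0.013 0.073 12.2 1.6 -0.1 15; -0.016 0.013 0.073 12.3 0.7 0.1 15; -0.016 0.013 0.073 12.3 -0.2 0.3 15; -0.016 0.013 0.073 12.2 -1.1 0.4 15
-0.016 0.013 0.073 12.1 -2.0 0.6 15; -0.016 0.013 0.073 11.9 -2.9 0.7 15; -0.016 0.013 0.073 11.7 -3.8 0.8 15; -0.016 0.013 0.073 11.3 -4.6 0.9 15; -0.016 0.013 0.073 11.0 -5.5 0.9 15; -0.016 0.013 0.073 10.5 -6.3 1.0 15; -0.016 0.013 0.073 10.0 -7.0 1.0 15; -0.016 0.013 0.073 9.5 -7.7 1.0 15
-0.016 0.013 0.073 8.9 -8.4 1.0 15; -0.016 0.013 0.073 8.2 -9.1 1.0 15; -0.016 0.013 0.073 7.5 -9.7 0.9 15; -0.016 0.013 0.073 6.8 -10.2 0.9 15; -0.016 0.013 0.073 6.0 -10.7 0.8 15; -0.016 0.013 0.073 5.2 -11.1 0.7 15; -0.016 0.013 0.073 4.4 -11.5 0.5 15; -0.016 0.013 0.073 3.5 -11.7 0.4 15
```

servo_tool --targets "-0.016 0.013 0.073 11 5 -1 15; -0.016 0.013 0.073 12 4 -1 15; -0.016 0.013 0.073 12 3 -1 15; -0.016 0.013 0.073 12 2 0 15; -0.016 0.013 0.073 12 2 0 15; -0.016 0.013 0.073 12 1 0 15; -0.016 0.013 0.073 12 0 0 15; -0.016 0.013 0.073 12 -1 0 15"

```text
time: 11.4
tool_pos: [0.5737, 0.0472, 0.1821]
tcp_rot: [-2.674, -1.63, -0.248]
wrist_force: [-0.5, -0.6, -1.6]
width: 0.341
```

Run:
```python
from h import *
s=st(); p,Rt=scanpose()
plan([.63,.235,.20],Rt,15,n=16)
```

```text
t 11.4 p [0.5737 0.0472 0.1821] rot [-2.674 -1.63  -0.248] F [-0.5 -0.6 -1.6] w 0.341 q [-0.012  0.026  1.977  0.1    1.007  0.416]
plan n 16 d 196.8 turn [-0.259  0.219  1.136]
-0.016 0.014 0.071 12.1 -2.2 0.3 15; -0.016 0.014 0.071 11.9 -3.1 0.5 15; -0.016 0.014 0.071 11.6 -3.9 0.6 15; -0.016 0.014 0.071 11.3 -4.7 0.6 15; -0.016 0.014 0.071 11.0 -5.6 0.7 15; -0.016 0.014 0.071 10.5 -6.3 0.8 15; -0.016 0.014 0.071 10.0 -7.1 0.8 15; -0.016 0.014 0.071 9.5 -7.8 0.8 15
-0.016 0.014 0.071 8.9 -8.4 0.8 15; -0.016 0.014 0.071 8.3 -9.1 0.8 15; -0.016 0.014 0.071 7.6 -9.6 0.7 15; -0.016 0.014 0.071 6.9 -10.2 0.7 15; -0.016 0.014 0.071 6.1 -10.6 0.6 15; -0.016 0.014 0.071 5.4 -11.1 0.5 15; -0.016 0.014 0.071 4.6 -11.4 0.4 15; -0.016 0.014 0.071 3.7 -11.7 0.3 15
```

servo_tool --targets "-0.016 0.014 0.071 12 -2 0 15; -0.016 0.014 0.071 12 -3 0 15; -0.016 0.014 0.071 12 -4 0 15; -0.016 0.014 0.071 11 -5 1 15; -0.016 0.014 0.071 11 -6 1 15; -0.016 0.014 0.071 11 -6 1 15; -0.016 0.014 0.071 10 -7 1 15; -0.016 0.014 0.071 10 -8 1 15"

```text
time: 12.07
tool_pos: [0.5946, 0.1441, 0.1778]
tcp_rot: [3.015, 0.746, 0.462]
wrist_force: [0.4, 0.4, -1.7]
width: 0.341
```

servo_tool --targets "-0.016 0.014 0.071 9 -8 1 15; -0.016 0.014 0.071 8 -9 1 15; -0.016 0.014 0.071 8 -10 1 15; -0.016 0.014 0.071 7 -10 1 15; -0.016 0.014 0.071 6 -11 1 15; -0.016 0.014 0.071 5 -11 0 15; -0.016 0.014 0.071 5 -11 0 15; 0 0 0 0 0 0 15"

```text
time: 12.73
tool_pos: [0.6133, 0.2275, 0.1702]
tcp_rot: [3.063, -0.087, 0.604]
wrist_force: [0.2, 0.4, -2.0]
width: 0.339
```

Run:
```python
from h import *
s=st(); p,Rt=scanpose()
plan(p,Rt,15,n=6)
```

```text
t 12.73 p [0.6133 0.2275 0.1702] rot [ 3.063 -0.087  0.604] F [ 0.2  0.4 -2. ] w 0.339 q [ 0.412  0.076  1.99  -0.265  0.745  2.205]
plan n 6 d 34.1 turn [0.001 0.047 0.015]
0.000 0.008 0.003 -2.1 -2.4 4.7 15; 0.000 0.008 0.003 -2.1 -2.4 4.7 15; 0.000 0.008 0.003 -2.1 -2.4 4.7 15; 0.000 0.008 0.003 -2.2 -2.4 4.7 15; 0.000 0.008 0.003 -2.2 -2.4 4.6 15; 0.000 0.008 0.003 -2.3 -2.4 4.6 15
```

servo_tool --targets "0 0.008 0.003 -2 -2 5 15; 0 0.009 0.003 -2 -3 5 15; 0 0.009 0.003 -2 -3 5 15; 0 0.009 0.003 -3 -3 5 15; 0 0.008 0.003 -3 -3 5 15; 0 0.006 0.001 -1 -1 3 15; 0 0 0 0 0 0 15; 0 0 0 0 0 0 15"

```text
time: 13.4
tool_pos: [0.6072, 0.2384, 0.1276]
tcp_rot: [3.045, -0.104, 0.664]
wrist_force: [-0.4, 0.3, -2.1]
width: 0.342
```

Run:
```python
from h import *
import pickle
s=st(); p,Rt=scanpose()
plan(p,Rt,15,n=1)
c=snap("side","s6.png"); c2=snap("top","t6.png")
pickle.dump(c,open("side6.pkl","wb"));pickle.dump(c2,open("top6.pkl","wb"))
im=c["image"][90:220,160:330,::-1];cv2.imwrite("pics/s6z.png",np.clip(cv2.resize(im,None,fx=4.5,fy=4.5,interpolation=3)*1.6,0,255))
im=c2["image"][150:330,130:300,::-1];cv2.imwrite("pics/t6z.png",np.clip(cv2.resize(im,None,fx=3.3,fy=3.3,interpolation=3)*1.6,0,255))
```

```text
t 13.4 p [0.6072 0.2384 0.1276] rot [ 3.045 -0.104  0.664] F [-0.4  0.3 -2.1] w 0.342 q [ 0.45   0.111  2.051 -0.367  0.637  2.347]
plan n 1 d 13.7 turn [0.007 0.007 0.005]
0.007 0.007 0.005 10.3 -3.8 -8.2 15[ WARN:0@1.306] global loadsave.cpp:1063 imwrite_ Unsupported depth image for selected encoder is fallbacked to CV_8U.
```

View pics/s6z.png

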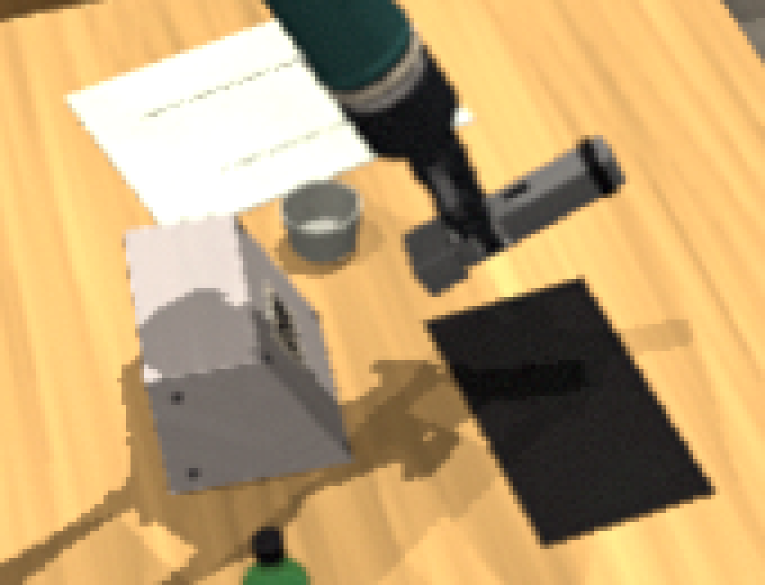

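View pics/t6z.png

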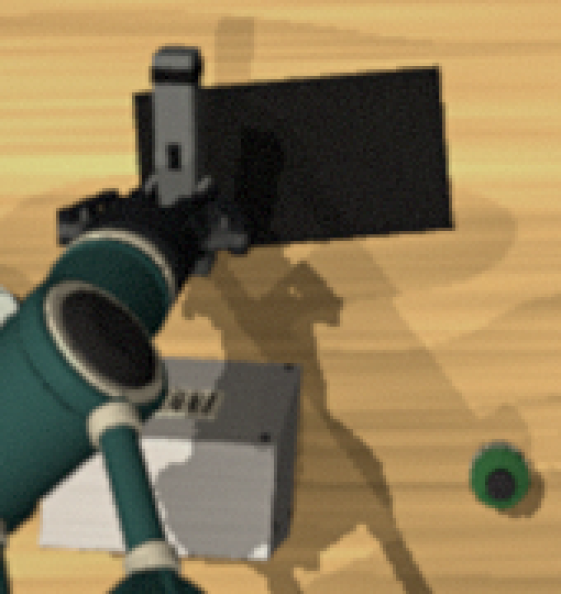

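servo_tool --targets "0.003 0.003 0.002 6 -2 -4 15; 0.004 0.004 0.003 3 -1 -3 15; 0 0 0 1 0 -1 15; 0 0 0 0 0 0 15; 0 0 0 0 0 0 15"

```text
time: 13.92
tool_pos: [0.6165, 0.2416, 0.1442]
tcp_rot: [3.051, -0.112, 0.687]
wrist_force: [-0.2, -0.3, -1.3]
width: 0.337
```

```bash
cat > meas.py <<'E'
from h import *
import sys,pickle
tag=sys.argv[1]
s=st(); p,Rt=scanpose()
plan(p,Rt,15,n=1)
c=snap("side",f"s{tag}.png"); c2=snap("top",f"t{tag}.png")
pickle.dump((c,c2),open(f"cam{tag}.pkl","wb"))
P=np.array(s["tool_pos"]);Q=Rm(s["tcp_rot"]); O=P-.0097*Q[:,2]+.0225*Q[:,0] # scanner centre
X,Y,Z=-Q[:,0],-Q[:,1],-Q[:,2]
Y=np.cross(Z,X)
def pt(x,y,z): return O+X*x+Y*y+Z*z
n=pt(.085,0,0); print("nose",n,"X",X,"centre",O)
# hit on label plane
_,Rl=scanpose(); nn=Rl[:,0]; t=((lab-n)@nn)/(X@nn); h=n+t*X-lab; print("dist",t,"hit yz",h@Rl[:,1]*-1e3,h@np.cross(nn,-Rl[:,1])*1e3,"ang",np.degrees(np.arccos(-X@nn)))
for cam,nm,x0,y0,x1,y1,f in((c,"s",215,100,315,175,7),(c2,"t",160,150,240,290,4)):
    im=np.clip(cv2.resize(cam["image"][y0:y1,x0:x1,::-1],None,fx=f,fy=f,interpolation=3).astype(float)*1.8,0,255).astype('uint8')
    for a in((-.085,.015,.017),(-.085,-.015,.017),(-.085,.015,-.017),(-.085,-.015,-.017),(.085,.023,.017),(.085,-.023,.017),(.085,-.023,-.017),(.085,.023,-.017),(.05,.023,.017),(.05,-.023,.017)):
        u=(proj(cam,pt(*a))-[x0,y0]+.5)*f-.5; cv2.circle(im,tuple(int(v) for v in u),3,(0,0,255),1)
    for yy,zz in((.032,.021),(-.032,.021),(.032,-.021),(-.032,-.021)):
        u=(proj(cam,lab+Rl[:,1]*yy-Rl[:,2]*zz)-[x0,y0]+.5)*f-.5; cv2.circle(im,tuple(int(v) for v in u),3,(255,0,0),1)
    cv2.imwrite(f"pics/{nm}{tag}z.png",im)
E
python3 meas.py 7
```

```text
t 13.92 p [0.6165 0.2416 0.1442] rot [ 3.051 -0.112  0.687] F [-0.2 -0.3 -1.3] w 0.337 q [ 0.446  0.102  2.031 -0.354  0.647  2.334]
plan n 1 d 5.7 turn [-0.003 -0.006 -0.003]
-0.003 -0.006 -0.003 -4.8 -0.1 3.1 15
nose [0.55605504 0.24604398 0.12618202] X [-0.90118553  0.06730671 -0.42817571] centre [0.63265581 0.24032291 0.16257695]
dist 0.12477412937488837 hit yz 0.3845327412850405 1.9383741000803496 ang 0.38448551057736646
```

View pics/s7z.png

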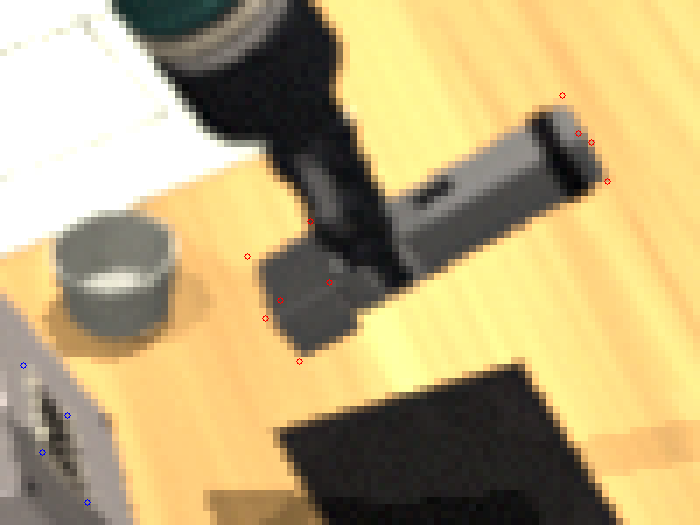

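View pics/t7z.png

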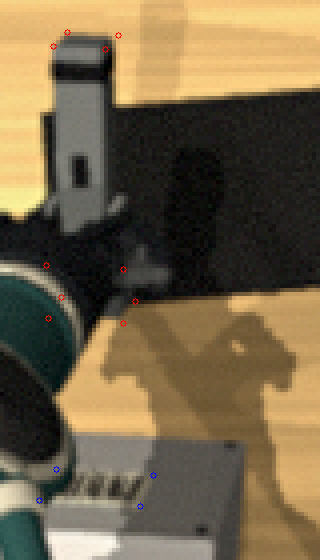

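Run:
```python
from h import *
a=cv2.imread("pics/t0.png") if 0 else cv2.imread("pics/top0.png"); b=cv2.imread("pics/t7.png")
z=lambda im,x0,y0,x1,y1,f:np.clip(cv2.resize(im[y0:y1,x0:x1],None,fx=f,fy=f,interpolation=cv2.INTER_CUBIC).astype(float)*2.2,0,255).astype('uint8')
cv2.imwrite("pics/l.png",z(a,160,255,210,285,14)); cv2.imwrite("pics/b.png",z(b,165,150,205,215,9))
```

```text
(no output)
```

View pics/l.png

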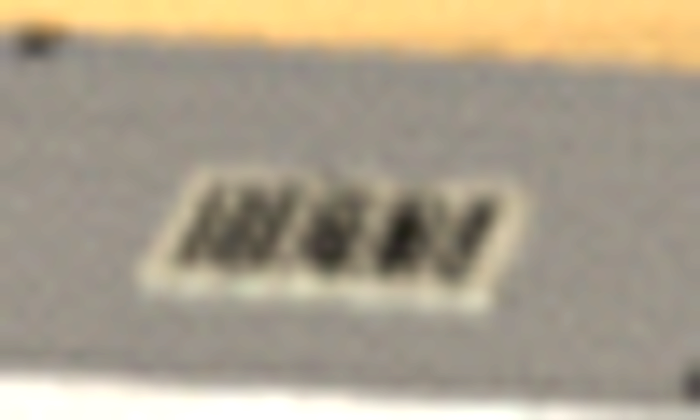

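View pics/b.png

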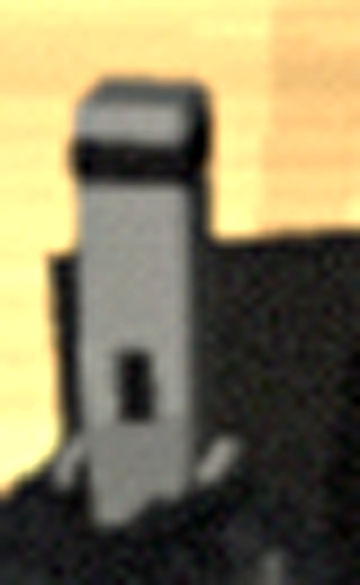

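```bash
cat > chk.py <<'E'
from h import *
import pickle
c,T=pickle.load(open("cam7.pkl","rb"))
P=np.array([.6165,.2416,.1442]);Q=Rm([3.051,-.112,.687]);O=P-.0097*Q[:,2]+.0225*Q[:,0]
X,Y,Z=-Q[:,0],-Q[:,1]*-1,-Q[:,2]; Y=np.cross(Z,X)
def pl(cam,u,v,p0,n): e,d=ray(cam,u,v); return e+d*(((p0-e)@n)/(d@n))
top=O+.017*Z
for n,u,v in(("L1",78,190),("R1",190,190),("L2",93,500),("R2",188,490),("tailend",135,100),("bandfront",134,182),("bandback",134,142)):
    w=pl(T,165+(u+.5)/9-.5,150+(v+.5)/9-.5,top,Z)-O; print(n,np.round([w@X*1e3,w@Y*1e3],1))
T0=pickle.load(open("top0.pkl","rb"))
_,Rl=scanpose()
C=[pl(T0,160+(u+.5)/14-.5,255+(v+.5)/14-.5,lab,Rl[:,0]) for u,v in((190,170),(530,190),(490,308),(143,285))]
print(np.round(C,4),np.mean(C,0)); 
w=C[1]-C[0]+C[2]-C[3];print("label yaw",np.degrees(np.arctan2(w[1],w[0]))+90)
E
python3 chk.py
```

```text
L1 [-62.7 -14.9]
R1 [-64.5  13.8]
L2 [ 21.8 -13.5]
R2 [17.5 11.7]
tailend [-87.3   0.3]
bandfront [-65.7  -0.5]
bandback [-76.3  -0.2]
[[0.4564 0.2871 0.0503]
 [0.4518 0.2235 0.0505]
 [0.4327 0.2232 0.0913]
 [0.4377 0.2859 0.0902]] [0.44465727 0.25493204 0.0705926 ]
label yaw -4.362167834434317
```

Run:
```python
from h import *
st(); p,Rt=scanpose(np.array([.4446,.2546,.0708]),-4.2,.120,.0235); plan(p,Rt,15,n=1)
```

```text
t 14.02 p [0.6164 0.2416 0.1439] rot [ 3.051 -0.112  0.686] F [-0.3 -0.6 -1.6] w 0.344 q [ 0.446  0.102  2.031 -0.354  0.647  2.334]
plan n 1 d 6.4 turn [-0.004 -0.006 -0.001]
-0.004 -0.006 -0.001 -5.6 -0.4 3.1 15
```

servo_tool --targets "-0.003 -0.005 -0.001 -4 0 2 15; 0 0 0 0 0 0 15; 0 0 0 0 0 0 15; 0 0 0 0 0 0 15"

```text
time: 14.35
tool_pos: [0.6127, 0.2416, 0.1393]
tcp_rot: [3.05, -0.111, 0.675]
wrist_force: [0.5, 0.3, -0.7]
width: 0.347
```

Run:
```python
from h import *
st(); p,Rt=scanpose(np.array([.4446,.2546,.0708]),-4.2,.120,.0235); plan(p,Rt,15,n=1)
```

```text
t 14.35 p [0.6127 0.2416 0.1393] rot [ 3.05  -0.111  0.675] F [ 0.5  0.3 -0.7] w 0.347 q [ 0.449  0.105  2.035 -0.356  0.649  2.339]
plan n 1 d 0.9 turn [0.    0.001 0.001]
0.000 0.001 0.001 -0.2 -0.6 0.5 15
```

servo_tool --targets "0 0 0 0 0 0 15; 0 0 0 0 0 0 15; 0 0 0 0 0 0 15; 0 0 0 0 0 0 15; 0 0 0 0 0 0 15; 0 0 0 0 0 0 15; 0 0 0 0 0 0 15; 0 0 0 0 0 0 15"

```text
time: 15.02
tool_pos: [0.6123, 0.2415, 0.1387]
tcp_rot: [3.05, -0.111, 0.673]
wrist_force: [-0.2, -0.3, -1.7]
width: 0.339
```

servo_tool --targets "0 0 0 0 0 0 15; 0 0 0 0 0 0 15; 0 0 0 0 0 0 15; 0 0 0 0 0 0 15; 0 0 0 0 0 0 15; 0 0 0 0 0 0 15; 0 0 0 0 0 0 15; 0 0 0 0 0 0 15"

```text
time: 15.68
tool_pos: [0.6124, 0.2416, 0.1388]
tcp_rot: [3.05, -0.111, 0.674]
wrist_force: [-0.2, 0.2, -1.5]
width: 0.342
```

servo_tool --targets "0 0 0 0 0 0 15; 0 0 0 0 0 0 15; 0 0 0 0 0 0 15; 0 0 0 0 0 0 15; 0 0 0 0 0 0 15; 0 0 0 0 0 0 15; 0 0 0 0 0 0 15; 0 0 0 0 0 0 15"

```text
time: 16.35
tool_pos: [0.6124, 0.2415, 0.1388]
tcp_rot: [3.05, -0.111, 0.674]
wrist_force: [0.0, -0.2, -1.9]
width: 0.343
```

```bash
sed -i 's/^lab=.*/lab=np.array([.4446,.2546,.0708])/' h.py; python3 meas.py 8
```

```text
t 16.35 p [0.6124 0.2415 0.1388] rot [ 3.05  -0.111  0.674] F [ 0.  -0.2 -1.9] w 0.343 q [ 0.449  0.105  2.036 -0.356  0.649  2.339]
plan n 1 d 1.6 turn [ 0.001  0.002 -0.001]
0.001 0.002 -0.001 1.2 -1.0 0.2 15
nose [0.5517785  0.2459562  0.12126657] X [-0.90457699  0.06566056 -0.42122341] centre [0.62866755 0.24037505 0.15707056]
dist 0.1187764985328606 hit yz -0.8615845234614973 0.48010531446926674 ang 0.09981511720333076
```

View pics/s8z.png

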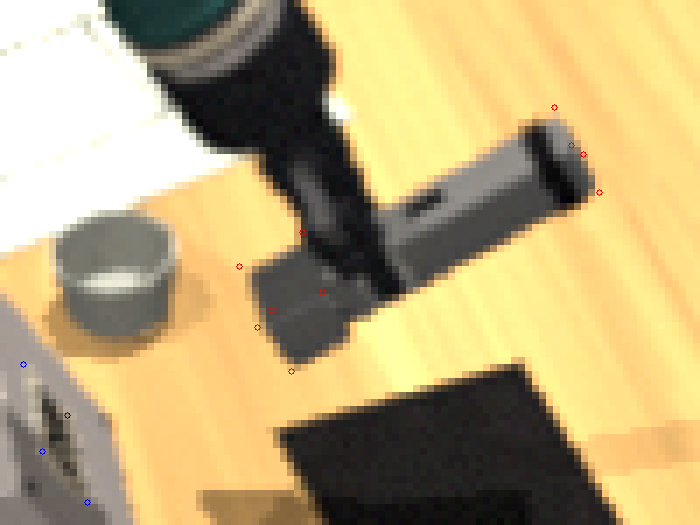

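Run:
```python
from h import *
b=cv2.imread("pics/s8.png")
im=np.clip(cv2.resize(b[112:157,248:304],None,fx=14,fy=14,interpolation=cv2.INTER_CUBIC).astype(float)*1.8,0,255).astype('uint8');cv2.imwrite("pics/bs.png",im)
```

```text
(no output)
```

View pics/bs.png

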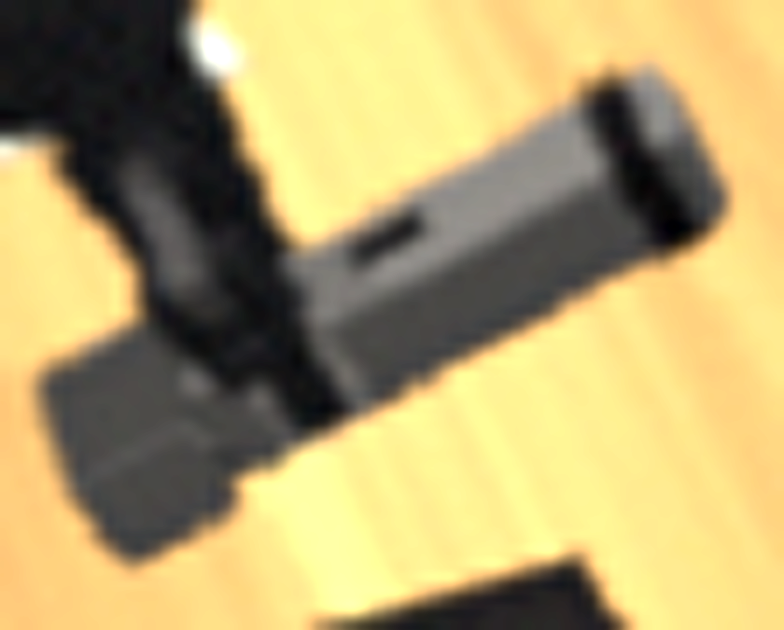

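Run:
```python
from h import *
import pickle
c,T=pickle.load(open("cam8.pkl","rb")); s=bot.read_state()
P=np.array(s["tool_pos"]);Q=Rm(s["tcp_rot"]);O=P-.0097*Q[:,2]+.0235*Q[:,0]
X,Z=-Q[:,0],-Q[:,2]; Y=np.cross(Z,X)
def pl(u,v,p0,n):
    e,d=ray(c,248+(u+.5)/14-.5,112+(v+.5)/14-.5); w=e+d*(((p0-e)@n)/(d@n))-O; return np.round([w@X*1e3,w@Y*1e3,w@Z*1e3],1)
for u,v in((600,180),(340,325),(655,260),(370,405),(725,200),): print("near face",pl(u,v,O+.015*Y,Y))
for u,v in((135,565),(235,500),(85,485)): print("head near face",pl(u,v,O+.023*Y,Y))
for u,v in((585,95),(300,250)): print("top",pl(u,v,O+.017*Z,Z))
```

```text
near face [-61.1  15.   13.4]
near face [ 9.  15.  12.2]
near face [-62.1  15.  -16.3]
near face [ 14.   15.  -14.1]
near face [-83.6  15.  -10.1]
head near face [ 81.6  23.  -16.3]
head near face [ 52.5  23.  -13.2]
head near face [79.6 23.  13.2]
top [-65.9 -10.4  17. ]
top [ 11.1 -10.4  17. ]
```

servo_tool --targets "0 0 0 0 0 0 15; 0 0 0 0 0 0 15; 0 0 0 0 0 0 15; 0 0 0 0 0 0 15; 0 0 0 0 0 0 15; 0 0 0 0 0 0 15; 0 0 0 0 0 0 15; 0 0 0 0 0 0 15"

```text
time: 17.12
tool_pos: [0.6124, 0.2416, 0.1388]
tcp_rot: [3.05, -0.111, 0.674]
wrist_force: [-0.5, 0.4, -2.8]
width: 0.341
```

servo_tool --targets "0 0 0 0 0 0 15; 0 0 0 0 0 0 15; 0 0 0 0 0 0 15; 0 0 0 0 0 0 15; 0 0 0 0 0 0 15; 0 0 0 0 0 0 15; 0 0 0 0 0 0 15; 0 0 0 0 0 0 15"

```text
time: 17.78
tool_pos: [0.6124, 0.2416, 0.1388]
tcp_rot: [3.05, -0.111, 0.674]
wrist_force: [0.6, 0.3, -1.7]
width: 0.339
```

Run:
```python
from h import *
s=st()
# mat: centre (.6402,.172); scanner yaw -85.6 => tool y yaw 4.4 ; grasp = centre + 23.5mm*X
X=np.array([np.cos(np.radians(-85.6)),np.sin(np.radians(-85.6)),0]); g=np.array([.6402,.172,0])+.0235*X; print(g)
plan(g+[0,0,.15],toolR(4.4),15,n=24)
```

```text
t 17.78 p [0.6124 0.2416 0.1388] rot [ 3.05  -0.111  0.674] F [ 0.6  0.3 -1.7] w 0.339 q [ 0.449  0.105  2.036 -0.356  0.649  2.339]
[0.6420029  0.14856926 0.        ]
plan n 24 d 98.2 turn [ 0.374 -0.321 -1.69 ]
0.016 -0.013 -0.070 1.6 3.8 0.2 15; 0.016 -0.013 -0.070 1.3 3.9 0.1 15; 0.016 -0.013 -0.070 1.0 4.0 0.1 15; 0.016 -0.013 -0.070 0.7 4.0 -0.0 15; 0.016 -0.013 -0.070 0.5 4.1 -0.1 15; 0.016 -0.013 -0.070 0.2 4.1 -0.2 15; 0.016 -0.013 -0.070 -0.1 4.1 -0.2 15; 0.016 -0.013 -0.070 -0.4 4.1 -0.3 15
0.016 -0.013 -0.070 -0.7 4.0 -0.3 15; 0.016 -0.013 -0.070 -1.0 4.0 -0.4 15; 0.016 -0.013 -0.070 -1.3 3.9 -0.4 15; 0.016 -0.013 -0.070 -1.5 3.8 -0.5 15; 0.016 -0.013 -0.070 -1.8 3.6 -0.5 15; 0.016 -0.013 -0.070 -2.1 3.5 -0.5 15; 0.016 -0.013 -0.070 -2.3 3.3 -0.6 15; 0.016 -0.013 -0.070 -2.5 3.1 -0.6 15
0.016 -0.013 -0.070 -2.8 3.0 -0.6 15; 0.016 -0.013 -0.070 -3.0 2.7 -0.6 15; 0.016 -0.013 -0.070 -3.2 2.5 -0.6 15; 0.016 -0.013 -0.070 -3.4 2.3 -0.6 15; 0.016 -0.013 -0.070 -3.5 2.0 -0.6 15; 0.016 -0.013 -0.070 -3.7 1.8 -0.6 15; 0.016 -0.013 -0.070 -3.8 1.5 -0.5 15; 0.016 -0.013 -0.070 -3.9 1.2 -0.5 15
```

servo_tool --targets "0.008 -0.007 -0.035 2 3 -2 15; 0.016 -0.013 -0.07 2 4 -2 15; 0.016 -0.013 -0.07 1 4 -2 15; 0.016 -0.013 -0.07 1 4 -1 15; 0.016 -0.013 -0.07 0 4 0 15; 0.016 -0.013 -0.07 0 4 0 15; 0.016 -0.013 -0.07 0 4 0 15; 0.016 -0.013 -0.07 0 4 0 15"

```text
time: 18.45
tool_pos: [0.6181, 0.2117, 0.1484]
tcp_rot: [2.998, 0.769, 0.492]
wrist_force: [0.6, 0.2, -1.7]
width: 0.344
```

servo_tool --targets "0.016 -0.013 -0.07 -1 4 0 15; 0.016 -0.013 -0.07 -1 4 0 15; 0.016 -0.013 -0.07 -1 4 0 15; 0.016 -0.013 -0.07 -2 4 0 15; 0.016 -0.013 -0.07 -2 4 -1 15; 0.016 -0.013 -0.07 -2 3 -1 15; 0.016 -0.013 -0.07 -2 3 -1 15; 0.016 -0.013 -0.07 -2 3 -1 15"

```text
time: 19.12
tool_pos: [0.6288, 0.1777, 0.1525]
tcp_rot: [2.667, 1.64, 0.255]
wrist_force: [-0.5, -0.6, -2.5]
width: 0.34
```

Run:
```python
from h import *
s=st()
plan([.642,.1486,.12],toolR(4.4),15,n=8)
```

```text
t 19.12 p [0.6288 0.1777 0.1525] rot [2.667 1.64  0.255] F [-0.5 -0.6 -2.5] w 0.34 q [0.208 0.188 1.856 0.067 0.945 0.642]
plan n 8 d 45.5 turn [ 0.121 -0.112 -0.544]
0.015 -0.014 -0.068 -3.0 2.8 3.9 15; 0.015 -0.014 -0.068 -3.2 2.6 3.9 15; 0.015 -0.014 -0.068 -3.3 2.5 3.9 15; 0.015 -0.014 -0.068 -3.4 2.3 3.9 15; 0.015 -0.014 -0.068 -3.5 2.1 4.0 15; 0.015 -0.014 -0.068 -3.6 1.9 4.0 15; 0.015 -0.014 -0.068 -3.6 1.8 4.0 15; 0.015 -0.014 -0.068 -3.7 1.6 4.0 15
```

servo_tool --targets "0.015 -0.014 -0.068 -3 3 4 15; 0.015 -0.014 -0.068 -3 3 4 15; 0.015 -0.014 -0.068 -3 2 4 15; 0.015 -0.014 -0.068 -3 2 4 15; 0.015 -0.014 -0.068 -3 2 4 15; 0.015 -0.014 -0.068 -3 2 4 15; 0.01 -0.008 -0.04 -3 2 4 15; 0 0 0 0 0 0 15"

```text
time: 19.78
tool_pos: [0.646, 0.1518, 0.1243]
tcp_rot: [2.209, 2.224, 0.039]
wrist_force: [-0.7, -0.5, -2.3]
width: 0.344
```

Run:
```python
from h import *
s=st()
plan([.642,.1486,.06],toolR(4.4),15,n=6)
```

```text
t 19.78 p [0.646  0.1518 0.1243] rot [2.209 2.224 0.039] F [-0.7 -0.5 -2.3] w 0.344 q [0.189 0.309 1.752 0.01  1.057 0.177]
plan n 6 d 64.5 turn [ 0.023 -0.012 -0.07 ]
0.004 -0.002 -0.012 -0.7 -0.9 10.7 15; 0.004 -0.002 -0.012 -0.6 -0.9 10.7 15; 0.004 -0.002 -0.012 -0.6 -0.8 10.7 15; 0.004 -0.002 -0.012 -0.6 -0.8 10.7 15; 0.004 -0.002 -0.012 -0.5 -0.8 10.7 15; 0.004 -0.002 -0.012 -0.5 -0.7 10.7 15
```

servo_tool --targets "0.004 -0.002 -0.014 -1 -1 11 15; 0.004 -0.002 -0.014 -1 -1 12 15; 0.004 -0.002 -0.014 -1 -1 12 15; 0.004 -0.002 -0.012 0 -1 12 15; 0.003 -0.002 -0.01 0 0 10 15; 0 0 0 0 0 4 15; 0 0 0 0 0 0 15; 0 0 0 0 0 0 15"

```text
time: 20.45
tool_pos: [0.6405, 0.149, 0.0545]
tcp_rot: [-2.137, -2.301, -0.001]
wrist_force: [-0.0, -0.2, -1.2]
width: 0.343
```

Run:
```python
from h import *
s=st()
plan([.642,.1486,.0107],toolR(4.4),15,n=5)
c=snap("side","s9.png"); c2=snap("top","t9.png")
im=c["image"][110:240,220:350,::-1];cv2.imwrite("pics/s9z.png",cv2.resize(im,None,fx=4.5,fy=4.5,interpolation=3))
```

```text
t 20.45 p [0.6405 0.149  0.0545] rot [-2.137e+00 -2.301e+00 -1.000e-03] F [-0.  -0.2 -1.2] w 0.343 q [0.19  0.386 1.791 0.002 0.965 0.115]
plan n 5 d 43.8 turn [-0.001 -0.001 -0.003]
-0.000 -0.000 -0.001 -0.1 0.3 8.8 15; -0.000 -0.000 -0.001 -0.1 0.3 8.8 15; -0.000 -0.000 -0.001 -0.1 0.3 8.8 15; -0.000 -0.000 -0.001 -0.1 0.3 8.8 15; -0.000 -0.000 -0.001 -0.1 0.3 8.8 15
```

View pics/s9z.png

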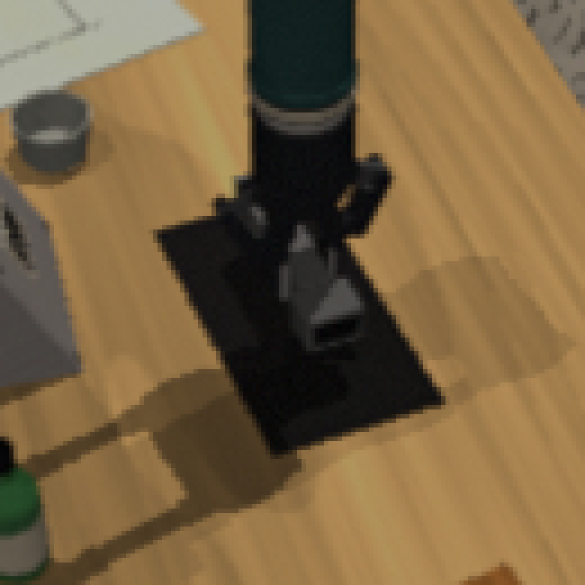

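servo_tool --targets "0 0 0 0 0 7 15; 0 0 0 0 0 8 15; 0 0 0 0 0 8 15; 0 0 0 0 0 6 15; 0 0 0 0 0 3 15; 0 0 0 0 0 2 15; 0 0 0 0 0 0 15; 0 0 0 0 0 0 15"

```text
time: 21.22
tool_pos: [0.6432, 0.1495, 0.0201]
tcp_rot: [2.137, 2.3, 0.008]
wrist_force: [0.0, -0.4, -1.4]
width: 0.335
```

servo_tool --targets "-0.005 0.005 0 0 0 3 15; 0 0 0 0 0 3 15; 0 0 0 0 0 2 15; 0 0 0 0 0 1 15; 0 0 0 0 0 0 15; 0 0 0 0 0 0 15"

```text
time: 21.72
tool_pos: [0.6439, 0.1496, 0.0111]
tcp_rot: [2.136, 2.299, 0.022]
wrist_force: [-0.2, 0.2, -1.9]
width: 0.338
```

Run:
```python
from h import *
s=st();plan([.642,.1486,.0103],toolR(4.4),15,n=1)
```

```text
t 21.72 p [0.6439 0.1496 0.0111] rot [2.136 2.299 0.022] F [-0.2  0.2 -1.9] w 0.338 q [0.187 0.437 1.814 0.008 0.878 0.109]
plan n 1 d 2.3 turn [ 0.012 -0.008 -0.003]
0.012 -0.008 -0.003 -0.9 -2.0 0.7 15
```

servo_tool --targets "0.01 -0.007 0 0 0 0 15; 0 0 0 0 0 1 15; 0 0 0 0 0 1 15; 0 0 0 0 0 0 15"

```text
time: 22.05
tool_pos: [0.6446, 0.1497, 0.0097]
tcp_rot: [2.137, 2.3, 0.003]
wrist_force: [-0.6, 0.2, -2.1]
width: 0.339
```

Run:
```python
from h import *
s=st();plan([.642,.1486,.0103],toolR(4.4),15,n=1)
```

```text
t 22.05 p [0.6446 0.1497 0.0097] rot [2.137 2.3   0.003] F [-0.6  0.2 -2.1] w 0.339 q [ 0.191  0.445  1.804 -0.     0.89   0.118]
plan n 1 d 2.9 turn [ 0.002  0.    -0.003]
0.002 0.000 -0.003 -0.9 -2.7 -0.6 15
```

servo_tool --targets "0 0 0 0 0 1 15; 0 0 0 0 0 0 15; 0 0 0 0 0 0 15"

```text
time: 22.3
tool_pos: [0.6451, 0.1499, 0.0101]
tcp_rot: [2.137, 2.3, 0.004]
wrist_force: [0.5, 0.2, -2.1]
width: 0.339
```

servo_tool --targets "0 0 0 0 0 1.5 15; 0 0 0 0 0 1 15; 0 0 0 0 0 0 15"

```text
time: 22.55
tool_pos: [0.6455, 0.15, 0.0099]
tcp_rot: [2.137, 2.3, 0.004]
wrist_force: [-0.5, 0.1, -1.9]
width: 0.341
```

servo_tool --targets "0 0 0 0 0 3 15; 0 0 0 0 0 0 15; 0 0 0 0 0 0 15"

```text
time: 22.8
tool_pos: [0.6468, 0.1503, 0.0109]
tcp_rot: [2.136, 2.299, 0.007]
wrist_force: [0.9, -0.7, -2.2]
width: 0.345
```

Run:
```python
from h import *
s=st();print(np.round(s["joint_torque"],2),np.round(s["joint_vel"],3));plan([.642,.1486,.0103],toolR(4.4),15,n=1)
c=snap("side","s10.png"); c2=snap("top","t10.png");st()
im=c["image"][120:220,240:340,::-1];cv2.imwrite("pics/s10z.png",np.clip(1.8*cv2.resize(im,None,fx=6,fy=6,interpolation=3).astype(float),0,255).astype('uint8'))
```

```text
t 22.8 p [0.6468 0.1503 0.0109] rot [2.136 2.299 0.007] F [ 0.9 -0.7 -2.2] w 0.345 q [ 0.191  0.446  1.801 -0.     0.89   0.118]
[ 2.000e-02 -5.575e+01 -3.073e+01  2.000e-02  1.000e-01  0.000e+00] [ 0.001 -0.     0.001  0.001  0.    -0.002]
plan n 1 d 5.1 turn [ 0.006 -0.    -0.003]
0.006 -0.000 -0.003 -1.3 -4.9 0.6 15
t 22.9 p [0.6464 0.1502 0.0102] rot [2.136 2.3   0.006] F [-0.6 -0.4 -2.2] w 0.338 q [ 0.191  0.446  1.801 -0.     0.889  0.118]
```

View pics/s10z.png

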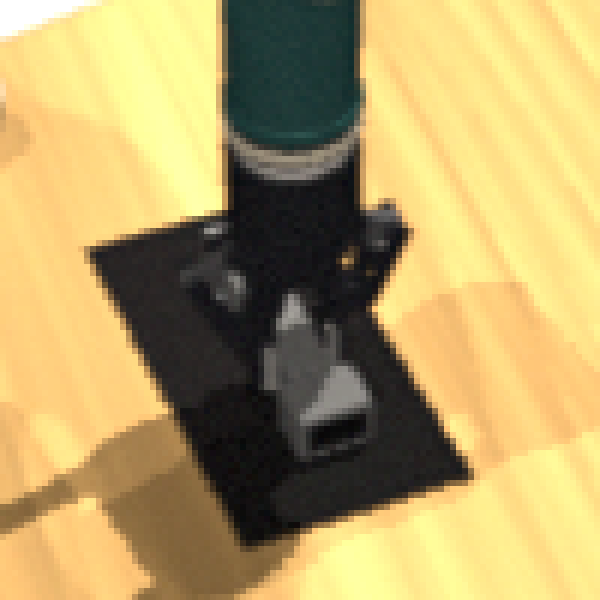

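servo_tool --targets "0 0 0 0 -1 2 15"

```text
time: 22.98
tool_pos: [0.6463, 0.1502, 0.0096]
tcp_rot: [2.135, 2.299, 0.007]
wrist_force: [-4.4, -0.3, 20.7]
width: 0.339
```

servo_tool --targets "0 0 0 0 0 2 15"

```text
time: 23.07
tool_pos: [0.6464, 0.1502, 0.0096]
tcp_rot: [2.136, 2.299, 0.006]
wrist_force: [-8.2, -1.2, 19.3]
width: 0.342
```

servo_tool --targets "0 0 0 0 0 0 15; 0 0 0 0 0 0 15; 0 0 0 0 0 0 45; 0 0 0 0 0 0 70; 0 0 0 0 0 0 85; 0 0 0 0 0 0 85; 0 0 0 0 0 0 85; 0 0 0 0 0 0 85"

```text
time: 23.73
tool_pos: [0.6463, 0.1502, 0.0081]
tcp_rot: [2.136, 2.299, 0.006]
wrist_force: [-0.2, 1.1, -0.1]
width: 0.994
```

servo_tool --targets "0 0 0 0 0 -8 85; 0 0 0 0 0 -20 85; 0 0 0 0 0 -30 85; 0 0 0 0 0 -35 85; 0 0 0 0 0 -35 85; 0 0 0 0 0 -30 85; 0 0 0 -20 0 -15 85; 0 0 0 -30 0 0 85"

```text
time: 24.4
tool_pos: [0.6465, 0.1038, 0.1892]
tcp_rot: [-2.131, -2.306, -0.0]
wrist_force: [0.8, -0.2, 0.9]
width: 0.996
```

servo_tool --targets "0 0 0 -40 -30 0 85; 0 0 0 -40 -30 0 85; 0 0 0 -30 -30 0 85; 0 0 0 -30 -20 0 85; 0 0 0 -10 -5 0 85; 0 0 0 0 0 0 85; 0 0 0 0 0 0 85"

```text
time: 24.98
tool_pos: [0.5507, -0.0537, 0.1978]
tcp_rot: [2.125, 2.296, 0.017]
wrist_force: [1.0, 0.4, 0.6]
width: 0.997
```

Run:
```python
from h import *
s=st()
c=snap("side","s11.png"); c2=snap("top","t11.png")
im=c2["image"][150:240,160:290,::-1];cv2.imwrite("pics/t11z.png",np.clip(1.8*cv2.resize(im,None,fx=5.5,fy=5.5,interpolation=3).astype(float),0,255).astype('uint8'))
```

```text
t 24.98 p [ 0.5507 -0.0537  0.1978] rot [2.125 2.296 0.017] F [1.  0.4 0.6] w 0.997 q [-0.143  0.047  1.916  0.002  1.161 -0.221]
```

View pics/t11z.png

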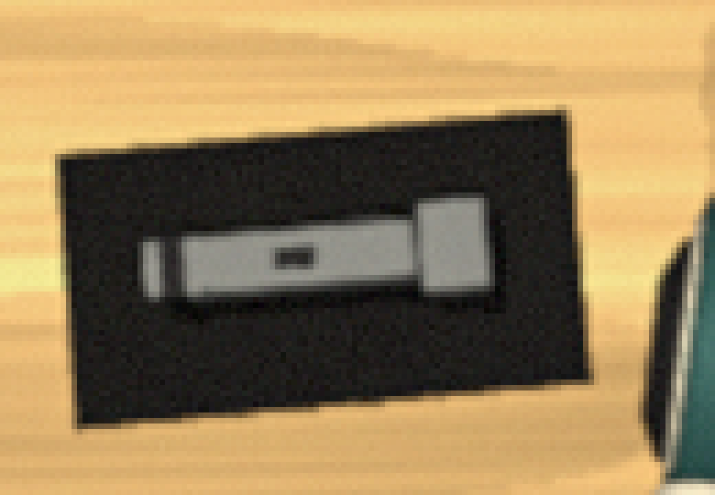

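View pics/s11.png

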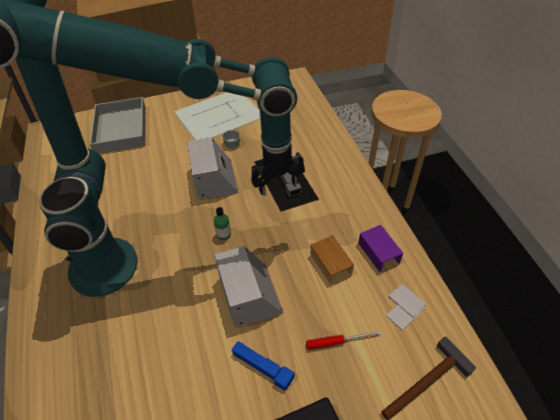

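Run:
```python
from workcell import finish_job,bot
print(bot.read_state()["joint_vel"]); print(finish_job())
```

```text
[ 0.01973888  0.01328023 -0.00461606  0.00441948 -0.00423459 -0.00194258]
the job is handed in; nothing more can be done
None
```

The job is done and handed in at about 25 s of the 72 s allowed. I drew the scanner out by its tail and laid it flat clear of the holder. I then re-gripped it across the trigger, aimed it at the label, and laid it on the mat.

- **Trigger:** the jaws closed to about 29 mm, so the plate was fully pressed throughout the hold.
- **Aim:** the nose was about 119 mm from the label. The beam was within about 1 mm of the label's middle and 0.1° of square by robot pose. The cameras agreed to about 1–2 mm and 1°.
- **Hold:** it stayed still for about 3.4 s, with about 0.6 mm of drift early on.
- **Laying down:** I pressed the scanner on the mat to confirm contact, which showed about 20 N, then opened the gripper and backed off. The last top view shows it flat and wholly on the mat, with more than 30 mm to spare all round. In the last side view the bystanders stand where they were; the gripper hides part of the mat there.
- **Disagreements:** the two cameras differed by about 5–8 mm along y, and I mostly trusted the top view because it matched the robot. On first touching the mat, the wrist force still read the scanner's full weight, and that is why I did the press test.

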